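# Pack away the sieve kit

## Robot

A 7-joint arm with a two-finger parallel gripper is mounted at the origin on the work surface. World frame = base frame: x ahead of the robot, y to its left, z up, the work surface at z = 0. Lengths are in m, angles in rad, forces in N, time in s.
With the tool pointing down it reaches from about 0.4 to 0.85 m from the base axis. Payload 10.4 kg.
Tool frame: the origin (TCP) lies on the centre line of the jaws, within the pads' length; the fingertips stand 8 mm ahead of it and the grasp point (between the pads) lies 11 mm behind it; z points along the fingers, y is the direction in which the jaws open and shut (so a half turn about z gives the same grasp; the last joint's range is limited). The gripper opens to 85 mm and grips with 20 to 120 N. Pads are 22 mm wide; open, the fingers measure 114 mm over their backs; the gripper's body (76 mm by 85 mm) begins 54 mm behind the grasp point. The pads swing forward as they close: fully open they stand 13 mm farther back than shut.
Start: joints at [1.255, 0.332, -0.065, 1.46, 0.022, 1.35, -0.088], TCP at [0.18, -0.598, 0.239] pointing down, gripper open.
Joint ranges: [-2.6, 2.6], [-0.5, 2.12], [-1.47, 1.34], [0.16, 2.42], [-1.27, 4.41], [0.06, 2.06], [-2.6, 2.6]. Speed limits (rad/s): [2.22, 2.22, 2.79, 2.79, 3.14, 3.14, 3.14].

## Interface

Orientations are given as a unit quaternion [x, y, z, w].
In Python, from workcell import manip gives the robot as it stands.
- The arm moves only by the tool arm_command, never from a script. Its argument "targets" is text: rows parted by semicolons, each of 6 numbers parted by spaces: the shift along the tool's x, y, z in mm, then the turn, a rotation vector about the tool's x, y, z in rad. A call has 1 to 5 rows; each row shifts and turns the commanded pose from where the row before left it, along the tool's axes as they then stand; what a row does not reach is not made up. A row lasts 1/8 s, in which the tool goes at most 62.5 mm and 10.7 degrees, less where a joint would pass 70% of its speed; a pose out of reach is approached as far as the arm can. A call is refused whole if a number of a shift passes 62.5 or a number of a turn 0.188, either way. A call with a gripper value outside its range is refused whole. "grip" is the finger opening in mm, from 0 to 85.4, set as the call begins (left out, the last holds). The fingers move at their own pace and stop on an object; "squeeze" is the grip in N (left out, the last holds). Time passes only in rows, so rows that do not move let the fingers close. It gives the time, the measured TCP pose, the force and the opening at its end, in the units of the state.
- manip.get_obs(): the state, without advancing time (a new reading comes with each control period).
- manip.camera(name): name is "side" or "top" or "wrist"; returns a dict with "frame" (400x640x3 uint8, red, green, blue), "vertical_fov" (degrees; the focal length in pixels is half the picture's height over the tangent of half this angle, whatever the lens; pixels are square), "cx", "cy" (the principal point, pixels), "rvec" (rotation vector, rad) and "tvec" (3), from world to camera coordinates, as OpenCV has them. Camera axes: x right, y down, z forward; pixel columns grow to the right and rows downward; lengths in m; the calibration is good to about 2 mm. A picture is of the moment at which its call begins. There is no depth.
- manip.hand_in(): hands the job in, once; it reports no verdict.
Trained networks look in a picture, given as the dict that the camera call returned (one of the last four; its "shot" number tells which), for a name from the list of things; names that differ only in an ending like _2 or _b are one class to them, and where a whole thing is asked for, a point or a joint stands for the part that bears it (a point fixed in the world has none). Each returns a list of dicts, best first, with "p" (0 to 1); they miss things now and then, are a little off and sometimes report something else, mostly with a low value. They report only what shows in the picture. A call takes as long as a camera call.
- manip.search_frame(picture, name): "xyz" ([x, y, z] in m, in the coordinates of the camera as it stood for that picture, good to about 4 mm: the middle of the surface that is visible of it).
The state is a dict: "clock": time; "joint_pos": joint angles; "joint_velocities": joint speeds; "tau": joint torques, N m; "position": TCP position; "ee_rot": TCP orientation; "ft_force": force on the tool from outside, world axes, zero at the start; "torque": the same for the moment, N m; "grip_width": opening from 0.0 (shut) to 1.0 (fully open).
Only numpy, scipy, OpenCV 4.12 (cv2) and the standard library are available. Lean on these libraries where they do the work, as an engineer would, in place of code of your own. Each camera call takes 0.05 s, during which the arm holds its last target.

## Task

Put the sieve kit away: build the stack on the white stand, the pan at the bottom with its foot in the stand's round socket, then the fine sieve, then the coarse sieve, then the lid, every piece seated fully home in the one below. Also lay the scraper flat in the cut-out of the blue tray, blade in the wide end. Leave the two small glass vials standing.

Things in the scene. Friction and masses are not known exactly. Their poses are not given: they have to be found in the camera images.
- pan_mid (a point): Receiving pan: steel cup, closed bottom, no mesh (deep and empty from above). Outer diameter 60 mm, wall 40 mm high, 3.5 mm thick. Foot below the wall: diameter 46 mm (41 at its bottom), 8 mm high; it drops into the bore (53 mm) of the piece below until wall meets rim. Point: on the axis, half-way up the wall, 28 mm above the foot's underside; z up.
- fine_mid (a point): Fine sieve: same outside as the pan, but with a fine, almost closed brass mesh 12 mm below the rim. Outer diameter 60 mm, wall 40 mm high, 3.5 mm thick. Foot below the wall: diameter 46 mm (41 at its bottom), 8 mm high; it drops into the bore (53 mm) of the piece below until wall meets rim. Point: on the axis, half-way up the wall, 28 mm above the foot's underside; z up.
- coarse_mid (a point): Coarse sieve: taller, with an open grid of steel bars 10 mm apart, dark between, 13 mm below the rim. Outer diameter 60 mm, wall 52 mm high, 3.5 mm thick. Foot below the wall: diameter 46 mm (41 at its bottom), 8 mm high; it drops into the bore (53 mm) of the piece below until wall meets rim. Point: on the axis, half-way up the wall, 34 mm above the foot's underside; z up.
- lid_mid (a point): Lid: flat steel disc, diameter 60 mm, 6 mm thick, with an upright black knob, diameter 20 mm, 34 mm high. Foot below the disc: diameter 46 mm (41 at its bottom), 8 mm high; it drops into the bore (53 mm) of the piece below until disc meets rim. Point: on the axis in the knob, 22 mm above the disc's top face, 36 mm above the foot's underside; z up.
- scraper_grip (a point): Scraper lying flat, 124 mm long: black handle 85 x 16 mm, 24 mm high; at its +x end a flat steel blade 45 mm wide, 6 mm thick, flush with the underside, reaching 39 mm past the handle. Point: on the handle's centre line, 12 mm above the underside, 52 mm from the handle's free end, 72 mm from the blade's edge; x points along the handle to the blade, z up.
- base_socket (a point): Stand: white block 110 x 110 mm, 14 mm high, fixed, with a round socket (diameter 53 mm, 10 mm deep) in its middle for the pan's foot; the pan's wall then rests on the block's top. Point: middle of the socket's mouth, level with the block's top; z up.
- tray_pocket (a point): Shadow tray, fixed: blue, 190 x 96 mm, 16 mm high; cut-out 8 mm deep with grey floor in the scraper's outline, 4 mm wider all round, wide (blade) end at +x. Finger notches 46 mm long beside the handle run to both edges, from 24 mm behind to 22 mm ahead of the point. Point: where scraper_grip lies when home, 12 mm above the floor, 20 mm above the table; x along the cut-out to the wide end, z up.
- vial0_mid (a point): Small glass vial with blue cap standing among the things, 24 mm in diameter, 50 mm high; not to be knocked over. The point is its centre; z is up.
- vial1_mid (a point): A second vial just like it, also to be left standing. The point is its centre; z is up.

How it is judged:
By the outcome, as a careful person would: the job done as asked, in the order asked, and still so for the second after the job is handed in, with the robot touching nothing.
It also fails if it takes over 131 s, if anything falls off the work surface, if the arm or the gripper's body presses on something with over 40 N, if the wrist force passes 120 N, or if a joint passes its speed limit or range.

## Working session

There is one attempt and no reset: what is moved stays moved. The work goes in short steps, Python scripts to look and compute and a tool call to move; the robot and the scene stay as the last step left them, time stands still between calls to the robot, and variables do not carry over. Pictures are saved under pics/ and viewed, and the job is handed in when it is done.

Besides the shell and the picture viewer there is one more tool, called as name(argument=value, ...) on one line, values as JSON. arm_command: Moves the arm, as the interface text tells. Its arguments: {"type":"object","properties":{"targets":{"type":"string"},"grip":{"type":"number"},"squeeze":{"type":"number"}},"required":["targets"]}

```bash
mkdir -p pics; ls
cat > h.py <<'E'
import numpy as np, cv2
from workcell import manip
from scipy.spatial.transform import Rotation as R
def K(p):
    f=200/np.tan(np.radians(p["vertical_fov"])/2)
    return np.array([[f,0,p["cx"]],[0,f,p["cy"]],[0,0,1.]])
def RT(p): return cv2.Rodrigues(np.array(p["rvec"],float))[0],np.array(p["tvec"],float).reshape(3)
def c2w(p,x):
    r,t=RT(p); return r.T@(np.array(x)-t)
def w2p(p,X):
    r,t=RT(p); c=K(p)@(r@np.array(X)+t); return c[:2]/c[2]
def ray(p,uv,z):
    r,t=RT(p); d=r.T@np.linalg.inv(K(p))@np.array([uv[0],uv[1],1.]); o=-r.T@t
    return o+d*(z-o[2])/d[2]
def save(p,n): cv2.imwrite(f"pics/{n}.png",p["frame"][:,:,::-1])
E
python3 - <<'E'
from h import *
o=manip.get_obs(); print(o)
for n in ["top","side","wrist"]:
    p=manip.camera(n); save(p,n+"0"); print(n,p["vertical_fov"],p["cx"],p["cy"],p["rvec"],p["tvec"])
    for k in ["pan_mid","fine_mid","coarse_mid","lid_mid","scraper_grip","base_socket","tray_pocket","vial0_mid","vial1_mid"]:
        for d in manip.search_frame(p,k)[:3]:
            X=c2w(p,d["xyz"]); print(n,k,round(d["p"],2),X.round(3),w2p(p,X).round(0))
E
```

```text
pics
{'clock': 0.0, 'joint_pos': array([ 1.25538801,  0.33285717, -0.06473966,  1.46094724,  0.02158365,
        1.34988515, -0.08849716]), 'joint_velocities': array([ 0.00112237,  0.00103562, -0.00055525,  0.00036799,  0.00166765,
        0.00090881, -0.00063004]), 'tau': array([-4.54485289e-04, -6.25442648e+01,  4.89747198e-02, -3.91607738e+01,
        1.61920086e-02,  9.78290598e-03,  1.82955671e-05]), 'position': array([ 0.18031975, -0.59804334,  0.23852237]), 'ee_rot': array([ 9.89297577e-01,  1.45910287e-01, -1.20202214e-04, -6.90653985e-04]), 'ft_force': array([ 0.54389888, -0.38408843,  0.60178133]), 'torque': array([-0.08273561,  0.05006047, -0.04511113]), 'grip_width': 0.9977060294437962}
top 42.346136338203216 321.7035096797934 198.95954882993152 [ 2.13308763 -2.09752432  0.21741666] [-0.03012963  0.53745127  1.00032618]
top pan_mid 0.75 [ 0.452 -0.074  0.007] [346. 244.]
top fine_mid 0.91 [0.657 0.013 0.037] [306. 146.]
top coarse_mid 0.64 [0.645 0.148 0.046] [242. 148.]
top lid_mid 0.91 [ 0.648 -0.136  0.016] [376. 154.]
top scraper_grip 0.8 [0.475 0.1   0.005] [264. 232
[... 377 characters left out ...]
-0.06   0.034] [365. 214.]
side fine_mid 0.56 [0.653 0.026 0.034] [259. 215.]
side coarse_mid 0.76 [0.644 0.158 0.049] [232. 249.]
side coarse_mid 0.35 [0.537 0.102 0.039] [297. 249.]
side lid_mid 0.76 [ 0.649 -0.132  0.017] [289. 184.]
side lid_mid 0.44 [ 0.538 -0.08   0.034] [328. 200.]
side scraper_grip 0.87 [0.455 0.112 0.005] [337. 277.]
side base_socket 0.79 [0.462 0.316 0.009] [292. 361.]
side tray_pocket 0.58 [ 0.464 -0.272  0.012] [381. 173.]
side vial0_mid 0.65 [0.539 0.102 0.039] [297. 249.]
side vial1_mid 0.49 [ 0.537 -0.083  0.036] [329. 199.]
wrist 61.06164012614178 320.27815528914766 194.14503324512685 [-2.30924793  1.71648956  0.27078407] [-0.62588889 -0.03872869  0.37905728]
```

View pics/top0.png

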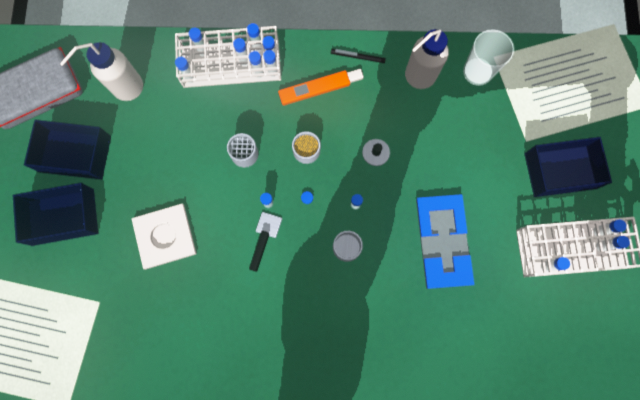

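View pics/side0.png

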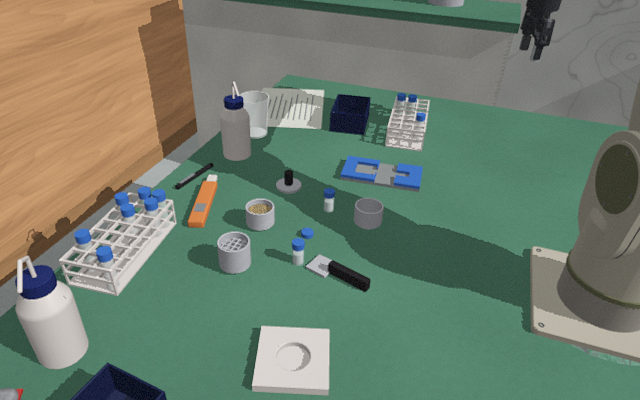

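View pics/wrist0.png

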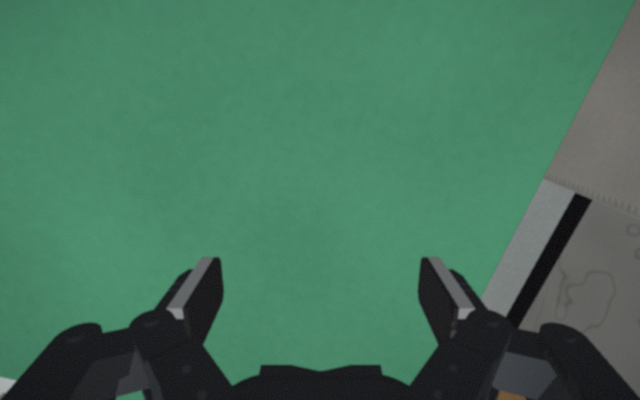

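Run:
```python
from h import *
p=manip.camera("top"); f=p["frame"]
c=f[125:295,125:480]; cv2.imwrite("pics/topc.png",cv2.resize(c,None,fx=2.25,fy=2.25,interpolation=cv2.INTER_CUBIC)[:,:,::-1])
np.save("top.npy",f); import pickle; pickle.dump(p,open("top.pkl","wb"))
r,t=RT(p); print("cam",-r.T@t)
w=manip.camera("wrist"); r,t=RT(w); o=manip.get_obs(); Rt=R.from_quat(o["ee_rot"]).as_matrix()
print("wrist cam in tool",Rt.T@(-r.T@t-o["position"]), "\n",(Rt.T@r.T).round(3))
# pixel of grasp point
print(w2p(w,o["position"]-Rt[:,2]*0.011))
```

```text
cam [ 0.32515807 -0.0209334   1.08823167]
wrist cam in tool [ 0.07986     0.00072708 -0.13346429] 
 [[-0.    -0.951 -0.308]
 [ 1.    -0.     0.   ]
 [-0.    -0.308  0.951]]
[318.48126787 285.91203775]
```

View pics/topc.png

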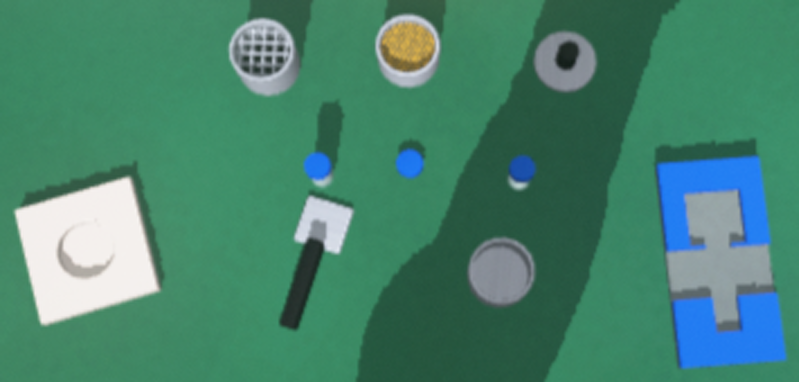

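Run:
```python
from h import *
import pickle
p=pickle.load(open("top.pkl","rb"))
g=lambda u,v,z: ray(p,(u/2.25+125-.3,v/2.25+125-.3),z).round(4)
for n,u,v,z in [("coarse",263,49,.06),("fine",408,47,.048),("lid",565,61,.014),("pan",501,271,.048),("sock",87,249,.014),
 ("stand c1",15,210,.014),("c2",130,177,.014),("c3",159,290,.014),("c4",43,325,.014),
 ("t1",656,162,.016),("t2",758,156,.016),("t3",785,358,.016),("t4",681,367,.016),
 ("handle end L",280,324,.024),("handle end R",297,329,.024),("h blade end",319,240,.024),("b1",308,194,.006),("b2",353,208,.006),("b3",340,251,.006),("b4",296,238,.006),("v0",317,165,.05),("v1",522,168,.05),("cap",409,163,.01)]:
    print(n,g(u,v,z)[:2])
```

```text
coarse [0.6451 0.147 ]
fine [0.6532 0.0137]
lid [ 0.6525 -0.1365]
pan [ 0.4449 -0.0745]
sock [0.4629 0.3087]
stand c1 [0.4984 0.3789]
c2 [0.5317 0.2736]
c3 [0.4259 0.2394]
c4 [0.3921 0.3435]
t1 [ 0.5542 -0.2218]
t2 [ 0.5617 -0.3183]
t3 [ 0.3734 -0.3358]
t4 [ 0.3637 -0.2406]
handle end L [0.396 0.125]
handle end R [0.3917 0.1093]
h blade end [0.4735 0.0924]
b1 [0.5197 0.1064]
b2 [0.507  0.0634]
b3 [0.466  0.0743]
b4 [0.4776 0.116 ]
v0 [0.5388 0.0941]
v1 [ 0.5392 -0.0929]
cap [0.5505 0.0114]
```

arm_command(targets="0 0 0 0 0 0.147; 0 0 0 0 0 0.146; 26 -52 0 0 0 0; 27 -52 0 0 0 0; 27 -52 0 0 0 0")

```text
clock: 2.22
position: [0.2612, -0.4408, 0.2394]
ee_rot: [1.0, -0.0, 0.0, 0.0]
ft_force: [-0.1, 0.0, 0.7]
grip_width: 1.004
```

arm_command(targets="27 -52 0 0 0 0; 27 -52 0 0 0 0; 27 -52 0 0 0 0; 27 -52 0 0 0 0; 27 -52 0 0 0 0")

```text
clock: 2.85
position: [0.3961, -0.1807, 0.2397]
ee_rot: [1.0, -0.0, 0.0, 0.0]
ft_force: [1.0, -0.2, -0.2]
grip_width: 0.999
```

arm_command(targets="25 -53 15 0 0 0; 24 -53 15 0 0 0; 0 0 0 0 0 0")

```text
clock: 3.22
position: [0.4452, -0.072, 0.2087]
ee_rot: [1.0, 0.004, -0.0, -0.001]
ft_force: [0.5, -0.2, 0.4]
grip_width: 0.997
```

Run:
```python
from h import *
p=manip.camera("wrist"); save(p,"w_pan"); print(manip.get_obs()["position"],manip.get_obs()["joint_pos"].round(2))
for k in ["pan_mid"]:
    for d in manip.search_frame(p,k)[:2]:
        X=c2w(p,d["xyz"]); print(k,round(d["p"],2),X.round(4),w2p(p,X).round(0))
c=(.445,-.0745)
f=p["frame"].copy()
for z in(.048,.008):
  pts=np.array([w2p(p,(c[0]+.03*np.cos(a),c[1]+.03*np.sin(a),z)) for a in np.linspace(0,6.28,60)])
  cv2.polylines(f,[pts.astype(int)],True,(255,0,0),1)
cv2.imwrite("pics/w_pan_o.png",f[:,:,::-1])
```

```text
[ 0.44474044 -0.07470765  0.20904258] [ 0.66 -0.   -0.59  1.91 -0.    1.23 -1.49]
pan_mid 0.95 [ 0.441  -0.0736  0.0068] [321. 171.]
```

View pics/w_pan_o.png

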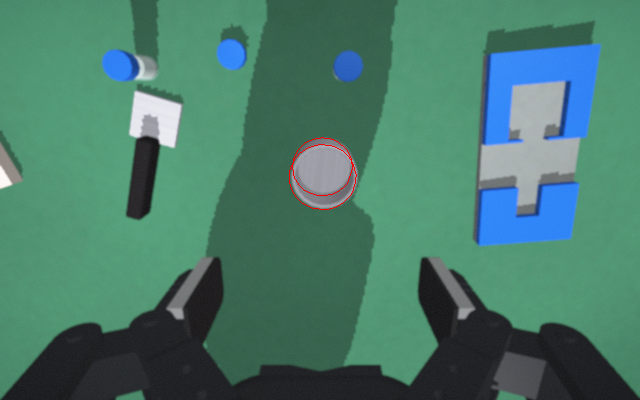

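```bash
cat >> h.py <<'E'
def zoom(p,n,uv,s=60,k=6,circ=[],pts=[],):
    """circ: (x,y,z,r)"""
    u0,v0=int(uv[0])-s,int(uv[1])-s; u0=max(u0,0); v0=max(v0,0)
    c=p["frame"][v0:v0+2*s,u0:u0+2*s]; k=min(k,600//c.shape[0])
    c=cv2.resize(c,None,fx=k,fy=k,interpolation=cv2.INTER_CUBIC).copy()
    m=lambda X:((np.array(w2p(p,X))-[u0,v0]+.5)*k).astype(int)
    for (x,y,z,r) in circ:
        q=np.array([m((x+r*np.cos(a),y+r*np.sin(a),z)) for a in np.linspace(0,6.283,80)])
        cv2.polylines(c,[q],True,(255,0,0),1)
        if r>0.02: cv2.drawMarker(c,tuple(m((x,y,z)).tolist()),(255,0,0),1,10)
    for X in pts: cv2.drawMarker(c,tuple(m(X).tolist()),(255,255,0),1,12)
    cv2.imwrite(f"pics/{n}.png",c[:,:,::-1])
E
python3 - <<'E'
from h import *
p=manip.camera("wrist")
zoom(p,"z1",(322,174),45,6,[(.445,-.0745,.048,.03),(.445,-.0745,.048,.0265)])
E
```

```text
(no output)
```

View pics/z1.png

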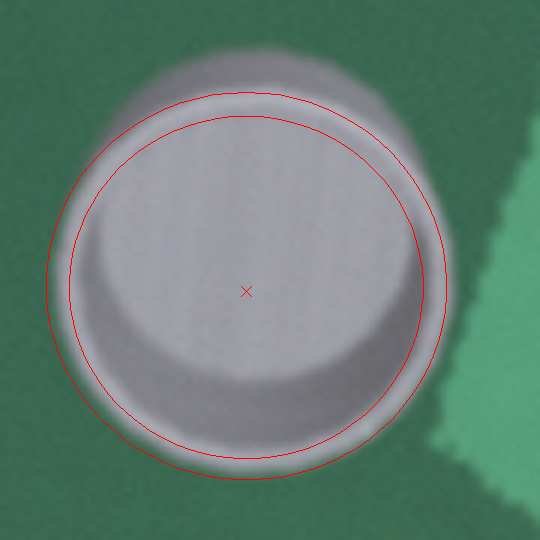

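arm_command(targets="1 1 46 0 0 0; 0 0 46 0 0 0; 0 0 46 0 0 0; 0 0 45 0 0 0; 0 0 0 0 0 0")

```text
clock: 4.0
position: [0.4431, -0.0783, 0.0243]
ee_rot: [1.0, -0.001, -0.003, -0.001]
ft_force: [-0.4, 0.4, 0.9]
grip_width: 1.002
```

arm_command(targets="0 0 0 0 0 0; 0 0 0 0 0 0; 0 0 0 0 0 0; 0 0 0 0 0 0", grip=50, squeeze=40)

```text
clock: 4.5
position: [0.4471, -0.078, 0.0288]
ee_rot: [1.0, -0.0, 0.002, 0.001]
ft_force: [-2.7, 0.2, 9.9]
grip_width: 0.693
```

Run:
```python
from h import *
for i in range(3):
    o=manip.get_obs(); print(o["clock"],o["position"].round(4),o["ft_force"].round(1),o["grip_width"].round(3)); 
p=manip.camera("wrist"); save(p,"w2"); o=manip.get_obs(); print(o["clock"],o["position"].round(4),o["ft_force"].round(1))
```

```text
Traceback (most recent call last):
AttributeError: 'float' object has no attribute 'round'
```

Run:
```python
from h import *
p=manip.camera("wrist"); save(p,"w2"); o=manip.get_obs(); print(o["clock"],o["position"].round(4),o["ft_force"].round(1),o["grip_width"])
```

```text
4.55 [ 0.4471 -0.078   0.0288] [-2.8  1.1  8.6] 0.6945663889365913
```

View pics/w2.png

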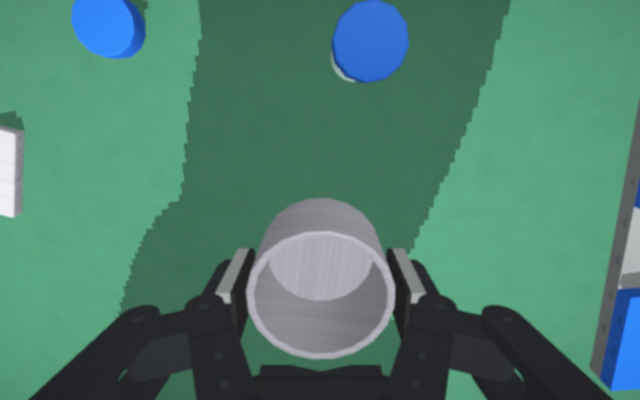

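Run:
```python
from h import *
p=manip.camera("wrist")
zoom(p,"z2",(321,290),85,3,[(.4471,-.078,.048,.03),(.4471,-.078,.048,.0265)])
```

```text
(no output)
```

View pics/z2.png

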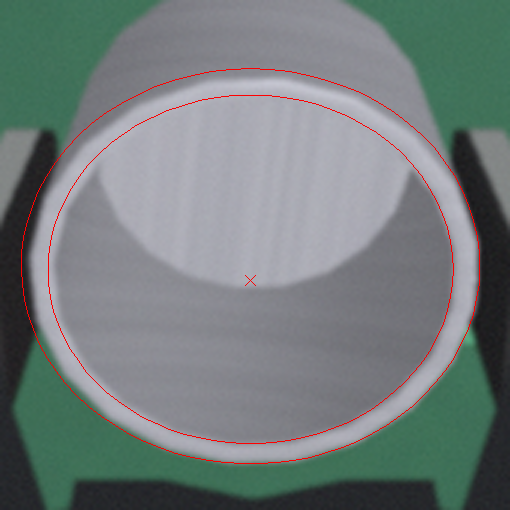

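arm_command(targets="0 0 -40 0 0 0; 0 0 -40 0 0 0; 0 0 0 0 0 0")

```text
clock: 4.97
position: [0.4481, -0.0781, 0.1106]
ee_rot: [1.0, -0.0, 0.004, 0.002]
ft_force: [0.2, -0.7, -1.9]
grip_width: 0.689
```

arm_command(targets="2 -50 0 0 0 0; 2 -50 0 0 0 0; 2 -50 0 0 0 0; 2 -50 0 0 0 0; 2 -50 0 0 0 0")

```text
clock: 5.6
position: [0.4556, 0.1737, 0.1066]
ee_rot: [1.0, -0.0, 0.001, 0.0]
ft_force: [1.1, 0.4, -2.0]
grip_width: 0.689
```

arm_command(targets="2 -50 0 0 0 0; 2 -50 0 0 0 0; 0 -37 0 0 0 0; 0 0 0 0 0 0; 0 0 0 0 0 0")

```text
clock: 6.22
position: [0.4597, 0.3087, 0.1061]
ee_rot: [1.0, -0.0, -0.0, 0.0]
ft_force: [0.4, -0.4, -1.7]
grip_width: 0.693
```

Run:
```python
from h import *
p=manip.camera("wrist"); save(p,"w3"); o=manip.get_obs(); print(o["clock"],o["position"].round(4),o["ft_force"].round(1),o["joint_pos"].round(2))
zoom(p,"z3",(321,200),200,1,[(.462,.309,.014,.0265)],[ (.4984,.3789,.014),(.5317,.2736,.014),(.4259,.2394,.014),(.3921,.3435,.014)])
for d in manip.search_frame(p,"base_socket")[:2]:
        X=c2w(p,d["xyz"]); print(round(d["p"],2),X.round(4),w2p(p,X).round(0))
```

```text
6.275 [0.4599 0.3082 0.1061] [-0.3 -0.3 -1.2] [-0.    0.41 -0.81  1.77  0.33  1.1  -2.49]
0.65 [0.4823 0.3079 0.0125] [321. 172.]
```

View pics/z3.png

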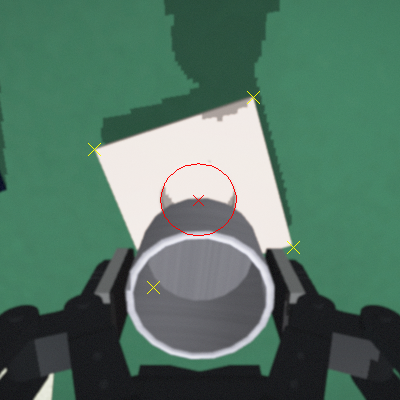

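Add to h.py:
```python
def delta(tgt,yaw=None):
    """shift in tool axes mm from measured pose to the target"""
    o=manip.get_obs(); Rt=R.from_quat(o["ee_rot"]).as_matrix()
    d=np.array(tgt)-o["position"]
    print("pos",o["position"].round(4),"yaw",round(float(np.arctan2(Rt[1,0],Rt[0,0])),3),"tilt",Rt[:,2].round(4),"f",o["ft_force"].round(1),"grip",round(o["grip_width"]*85.4,1),"j",o["joint_pos"].round(2),"t",round(o["clock"],2))
    print("delta tool mm",(Rt.T@d*1000).round(1))
```

```text
(no output)
```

arm_command(targets="0 0 0 0 0 -0.17; 0 0 0 0 0 -0.17; 0 0 0 0 0 -0.16; 0 0 0 0 0 0")

```text
clock: 6.82
position: [0.4601, 0.3083, 0.1062]
ee_rot: [0.969, 0.246, -0.0, 0.0]
ft_force: [0.1, 0.2, -1.3]
grip_width: 0.693
```

Run:
```python
from h import *
delta((.462,.309,.055))
p=manip.camera("wrist"); save(p,"w4")
zoom(p,"z4",(321,200),200,1,[(.462,.309,.014,.0265)],[ (.4984,.3789,.014),(.5317,.2736,.014),(.4259,.2394,.014),(.3921,.3435,.014)])
```

```text
pos [0.4601 0.3083 0.1062] yaw 0.497 tilt [ 1.e-04 -6.e-04 -1.e+00] f [ 0.1  0.2 -1.3] grip 59.2 j [ 0.07  0.44 -0.9   1.77  0.38  1.12 -2.03] t 6.83
delta tool mm [ 2.   0.3 51.2]
```

View pics/z4.png

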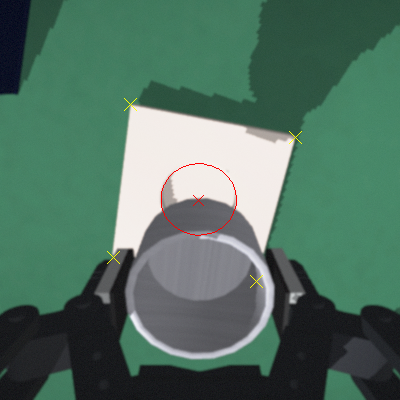

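arm_command(targets="2 0 28 0 0 0; 0 0 28 0 0 0; 0 0 0 0 0 0")

```text
clock: 7.25
position: [0.4604, 0.3092, 0.0488]
ee_rot: [0.969, 0.246, -0.002, 0.001]
ft_force: [-0.6, 0.4, -1.9]
grip_width: 0.692
```

arm_command(targets="0 0 4 0 0 0; 0 0 4 0 0 0; 0 0 3 0 0 0; 0 0 0 0 0 0")

```text
clock: 7.75
position: [0.4614, 0.3105, 0.0393]
ee_rot: [0.969, 0.247, 0.0, 0.0]
ft_force: [0.5, 0.4, -0.8]
grip_width: 0.692
```

arm_command(targets="0 0 3 0 0 0; 0 0 2 0 0 0; 0 0 0 0 0 0")

```text
clock: 8.12
position: [0.4614, 0.3105, 0.0349]
ee_rot: [0.969, 0.247, 0.0, 0.0]
ft_force: [-3.4, -2.1, 8.9]
grip_width: 0.688
```

Run:
```python
from h import *
p=manip.camera("side")
c=(.462,.309)
zoom(p,"s5",(292,340),70,4,[(*c,.054,.03),(*c,.014,.03)])
delta((.462,.309,.0345))
```

```text
pos [0.4614 0.3105 0.0349] yaw 0.5 tilt [ 3.e-04 -6.e-04 -1.e+00] f [-2.6 -3.1  9.2] grip 59.2 j [ 0.01  0.54 -0.84  1.81  0.47  1.   -2.09] t 8.18
delta tool mm [-0.2  1.6  0.4]
```

View pics/s5.png

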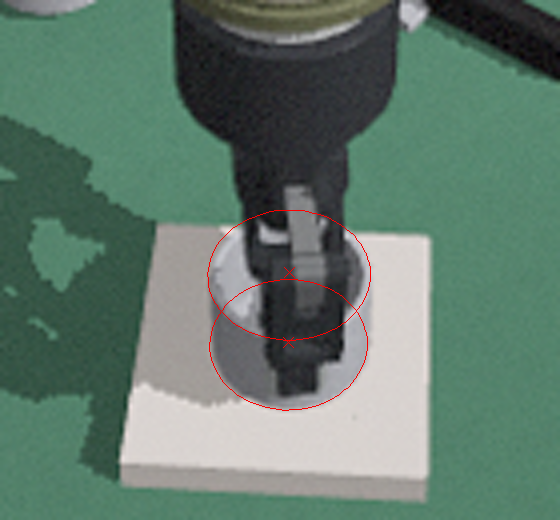

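arm_command(targets="0 0 0 0 0 0; 0 0 0 0 0 0; 0 0 0 0 0 0", grip=85)

```text
clock: 8.55
position: [0.4614, 0.3105, 0.0342]
ee_rot: [0.969, 0.247, -0.0, 0.0]
ft_force: [-0.5, -0.5, -0.8]
grip_width: 0.997
```

arm_command(targets="0 0 -40 0 0 0; 0 0 -50 0 0 0; 0 0 -50 0 0 0; 0 0 0 0 0 0")

```text
clock: 9.05
position: [0.4628, 0.3119, 0.178]
ee_rot: [0.969, 0.247, 0.003, -0.001]
ft_force: [-0.2, 0.3, -0.3]
grip_width: 0.996
```

```bash
python3 - <<'E'
from h import *
p=manip.camera("side")
c=(.462,.309)
zoom(p,"s6",(292,340),70,4,[(*c,.054,.03),(*c,.014,.03)])
p=manip.camera("wrist")
zoom(p,"z6",(320,150),90,3,[(*c,.054,.03),(*c,.054,.0265)],[ (.4984,.3789,.014),(.5317,.2736,.014),(.4259,.2394,.014),(.3921,.3435,.014)])
delta((.653,.0137,.2))
E
cd pics; python3 -c "
import cv2,numpy as np
a=cv2.imread('s6.png');b=cv2.imread('z6.png');h=520
b=cv2.resize(b,(400,400));a=cv2.resize(a,(400,400));cv2.imwrite('c6.png',np.hstack([a,b]))"
```

```text
pos [0.4615 0.3102 0.1741] yaw 0.499 tilt [ 6.e-04 -4.e-04 -1.e+00] f [ 1.2 -0.1  0.5] grip 85.0 j [ 0.1   0.37 -0.94  1.69  0.32  1.24 -1.98] t 9.15
delta tool mm [ 26.1 352.1 -25.7]
```

View pics/c6.png

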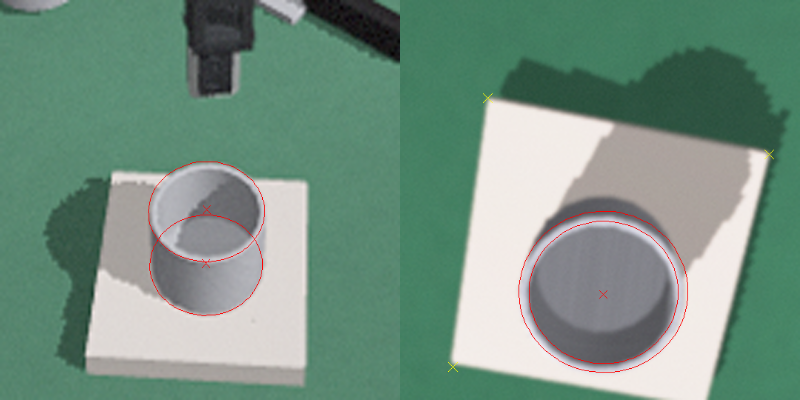

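arm_command(targets="4 50 -4 0 0 0; 4 50 -4 0 0 0; 4 50 -4 0 0 0; 4 50 -4 0 0 0; 4 50 -4 0 0 0")

```text
clock: 9.78
position: [0.5988, 0.0989, 0.1925]
ee_rot: [0.969, 0.247, -0.001, -0.0]
ft_force: [0.2, 0.4, 0.7]
grip_width: 0.999
```

arm_command(targets="3 51 -3 0 0 0; 3 51 -3 0 0 0; 0 0 0 0 0 0")

```text
clock: 10.15
position: [0.6537, 0.0086, 0.1975]
ee_rot: [0.97, 0.244, -0.002, 0.0]
ft_force: [-1.4, 0.2, 0.4]
grip_width: 0.996
```

Run:
```python
from h import *
p=manip.camera("wrist"); save(p,"w7")
c=(.653,.0137)
zoom(p,"z7",w2p(p,(*c,.04)),60,5,[(*c,.048,.03),(*c,.048,.0265)])
delta((.653,.0137,.025))
```

```text
pos [0.6527 0.0119 0.1979] yaw 0.496 tilt [-0.0032 -0.     -1.    ] f [-1.   0.9 -0.1] grip 84.7 j [ 0.46  0.53 -0.78  1.4   0.37  1.36 -1.4 ] t 10.2
delta tool mm [  1.6  -1.2 172.9]
```

View pics/z7.png

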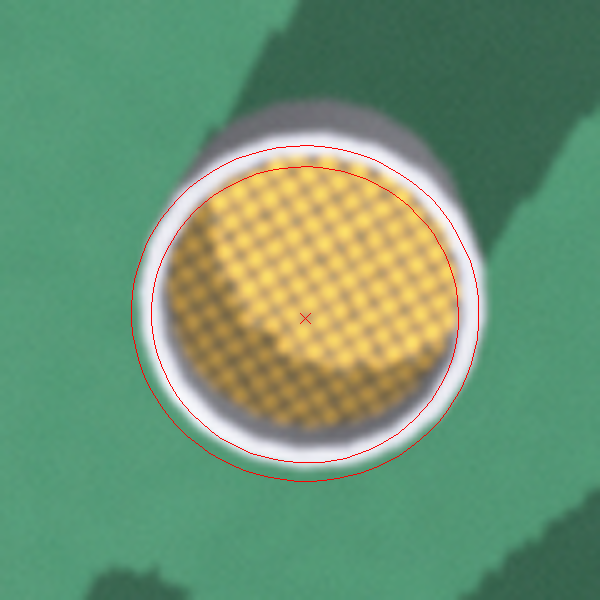

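arm_command(targets="4 0 45 0 0 0; 0 0 45 0 0 0; 0 0 45 0 0 0; 0 0 37 0 0 0; 0 0 0 0 0 0")

```text
clock: 10.82
position: [0.6532, 0.0173, 0.0248]
ee_rot: [0.969, 0.248, -0.003, -0.001]
ft_force: [0.7, 0.1, 0.7]
grip_width: 0.998
```

Run:
```python
from h import *
delta((.6555,.0137,.025))
p=manip.camera("wrist")
c=(.6555,.0137)
zoom(p,"z8",w2p(p,(*c,.04)),100,5,[(*c,.048,.03),(*c,.048,.0265)])
```

```text
pos [0.6532 0.0173 0.0248] yaw 0.502 tilt [-6.7e-03  5.0e-04 -1.0e+00] f [0.7 0.1 0.7] grip 85.2 j [ 0.41  0.7  -0.71  1.55  0.49  1.09 -1.48] t 10.82
delta tool mm [ 0.3  4.2 -0.2]
```

View pics/z8.png

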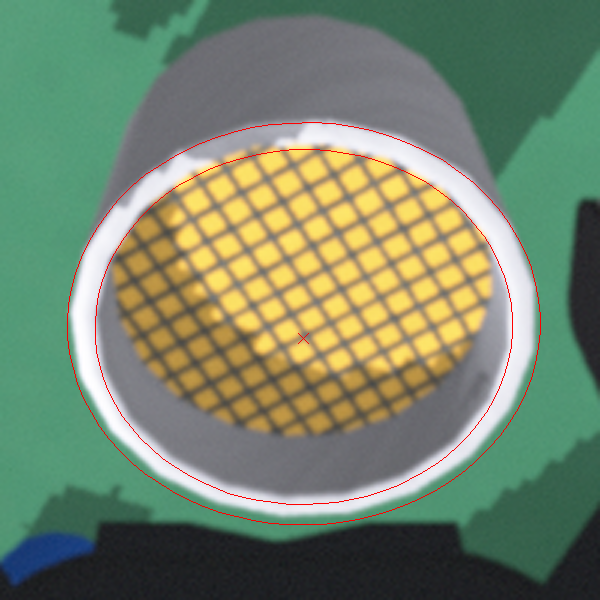

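arm_command(targets="0 3 0 0 0 0; 0 0 0 0 0 0; 0 0 0 0 0 0; 0 0 0 0 0 0; 0 0 0 0 0 0", grip=50)

```text
clock: 11.5
position: [0.6592, 0.0133, 0.0308]
ee_rot: [0.969, 0.247, 0.002, 0.001]
ft_force: [-0.7, 0.1, 6.2]
grip_width: 0.678
```

Run:
```python
from h import *
delta((.6555,.0137,.025))
o=manip.get_obs()["position"]
p=manip.camera("wrist")
c=o[:2]
zoom(p,"z9",w2p(p,(*c,.04)),100,5,[(*c,.048,.03),(*c,.048,.0265)])
```

```text
pos [0.6592 0.0133 0.0308] yaw 0.499 tilt [ 3.5e-03 -2.0e-04 -1.0e+00] f [-0.7  0.1  6.2] grip 57.9 j [ 0.42  0.7  -0.71  1.54  0.49  1.09 -1.48] t 11.5
delta tool mm [-3.1 -2.1  5.7]
```

View pics/z9.png

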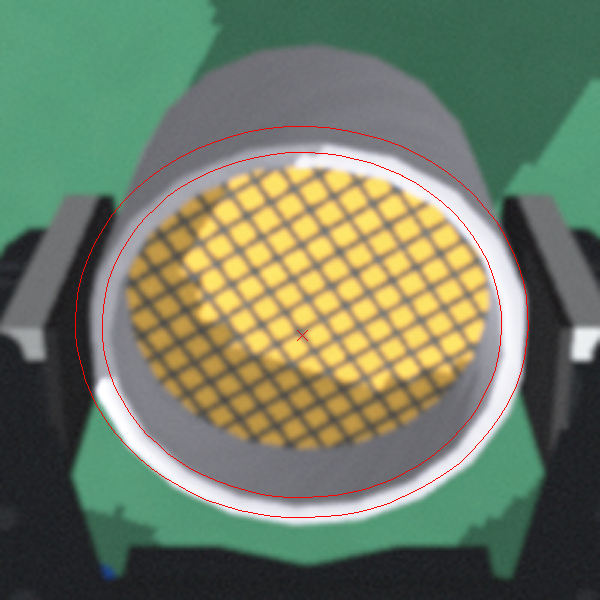

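arm_command(targets="0 0 -45 0 0 0; 0 0 -45 0 0 0; 0 0 -45 0 0 0; 0 0 0 0 0 0")

```text
clock: 12.05
position: [0.66, 0.0139, 0.1687]
ee_rot: [0.969, 0.247, 0.004, 0.001]
ft_force: [0.6, -0.1, -1.9]
grip_width: 0.678
```

Run:
```python
from h import *
delta((.462,.309,.16))
```

```text
pos [0.66   0.0139 0.1687] yaw 0.5 tilt [ 8.1e-03 -1.0e-04 -1.0e+00] f [ 0.6 -0.1 -1.9] grip 57.9 j [ 0.45  0.56 -0.77  1.42  0.4   1.31 -1.42] t 12.05
delta tool mm [ -32.5 -354.     7.1]
```

arm_command(targets="-5 -50 0 0 0 0; -5 -50 0 0 0 0; -5 -50 0 0 0 0; -5 -50 0 0 0 0; -5 -50 0 0 0 0")

```text
clock: 12.68
position: [0.5149, 0.2217, 0.1632]
ee_rot: [0.969, 0.247, 0.0, 0.0]
ft_force: [0.1, 0.9, -1.7]
grip_width: 0.674
```

arm_command(targets="-4 -50 0 0 0 0; -4 -50 0 0 0 0; 0 -3 0 0 0 0; 0 0 0 0 0 0; 0 0 0 0 0 0")

```text
clock: 13.3
position: [0.4606, 0.3059, 0.163]
ee_rot: [0.969, 0.246, -0.0, 0.0]
ft_force: [0.4, -0.4, -2.4]
grip_width: 0.68
```

Run:
```python
from h import *
delta((.462,.309,.095))
o=manip.get_obs()["position"]
p=manip.camera("wrist"); save(p,"w10")
zoom(p,"z10",(320,200),200,2,[(.4615,.309,.054,.03)],[ (.4984,.3789,.014),(.5317,.2736,.014),(.4259,.2394,.014),(.3921,.3435,.014)])
```

```text
pos [0.4606 0.3059 0.163 ] yaw 0.498 tilt [ 0.e+00 -7.e-04 -1.e+00] f [ 0.4 -0.4 -2.4] grip 58.1 j [ 0.11  0.38 -0.93  1.71  0.32  1.22 -1.98] t 13.3
delta tool mm [ 2.7 -2.1 68. ]
```

View pics/z10.png

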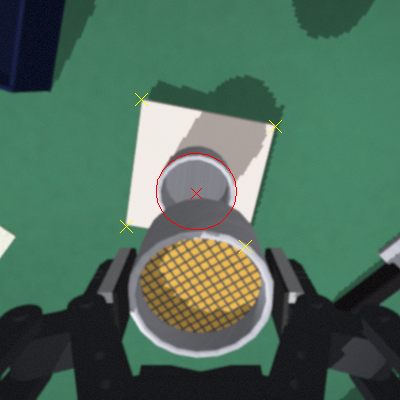

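arm_command(targets="3 -2 35 0 0 0; 0 0 34 0 0 0; 0 0 0 0 0 0; 0 0 0 0 0 0")

```text
clock: 13.85
position: [0.4621, 0.3106, 0.0955]
ee_rot: [0.969, 0.247, 0.001, -0.0]
ft_force: [0.5, 0.3, -1.3]
grip_width: 0.673
```

Run:
```python
from h import *
delta((.462,.309,.076))
p=manip.camera("side"); save(p,"s11")
zoom(p,"s11",(292,320),80,4,[(.462,.309,.054,.03)])
```

```text
pos [0.4621 0.3106 0.0955] yaw 0.499 tilt [ 9.e-04  7.e-04 -1.e+00] f [ 0.5  0.3 -1.3] grip 57.5 j [ 0.06  0.46 -0.89  1.77  0.4   1.1  -2.04] t 13.85
delta tool mm [-0.9  1.4 19.5]
```

View pics/s11.png

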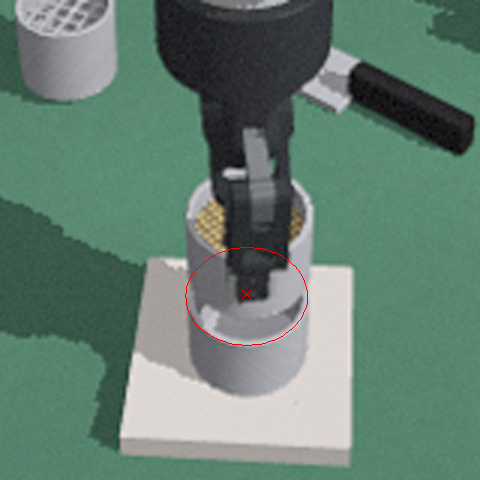

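arm_command(targets="0 1 7 0 0 0; 0 0 4 0 0 0; 0 0 4 0 0 0; 0 0 3 0 0 0; 0 0 0 0 0 0")

```text
clock: 14.52
position: [0.462, 0.3097, 0.0767]
ee_rot: [0.969, 0.247, 0.0, 0.0]
ft_force: [-1.7, -1.4, 5.8]
grip_width: 0.682
```

arm_command(targets="0 0 1 0 0 0; 0 0 0 0 0 0")

```text
clock: 14.78
position: [0.4622, 0.3099, 0.0766]
ee_rot: [0.969, 0.247, 0.0, 0.0]
ft_force: [-5.0, -4.0, 15.1]
grip_width: 0.677
```

arm_command(targets="0 0 0 0 0 0; 0 0 0 0 0 0; 0 0 0 0 0 0", grip=85)

```text
clock: 15.15
position: [0.4618, 0.3096, 0.0751]
ee_rot: [0.969, 0.247, -0.0, 0.0]
ft_force: [0.1, -0.1, -0.0]
grip_width: 0.994
```

arm_command(targets="0 0 -35 0 0 0; 0 0 -50 0 0 0; 0 0 -40 0 0 0; 0 0 0 0 0 0")

```text
clock: 15.65
position: [0.4629, 0.3108, 0.2032]
ee_rot: [0.969, 0.247, 0.002, -0.001]
ft_force: [0.2, 0.3, -0.9]
grip_width: 0.999
```

```bash
python3 - <<'E'
from h import *
p=manip.camera("side")
c=(.462,.309)
zoom(p,"s12",(292,330),70,4,[(*c,.094,.03),(*c,.054,.03),(*c,.014,.03)])
p=manip.camera("wrist")
zoom(p,"z12",(320,180),90,3,[(*c,.094,.03),(*c,.094,.0265)])
delta((.645,.147,.2))
E
cd pics; python3 -c "
import cv2,numpy as np
a=cv2.imread('s12.png');b=cv2.imread('z12.png');h=520
b=cv2.resize(b,(400,400));a=cv2.resize(a,(400,400));cv2.imwrite('c12.png',np.hstack([a,b]))"
```

```text
pos [0.4618 0.3094 0.1999] yaw 0.5 tilt [ 2.e-04 -4.e-04 -1.e+00] f [0.6 0.8 0.1] grip 85.1 j [ 0.12  0.35 -0.95  1.66  0.29  1.28 -1.96] t 15.75
delta tool mm [ 83.  230.3   0. ]
```

View pics/c12.png

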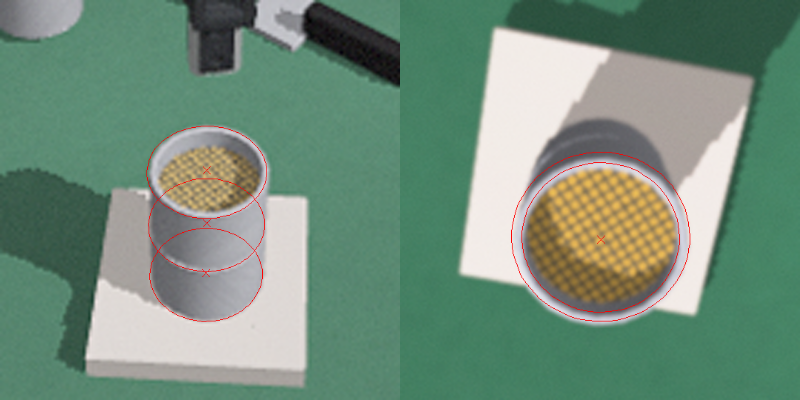

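arm_command(targets="17 46 -2 0 0 0; 17 46 -2 0 0 0; 17 46 -2 0 0 0; 16 46 -2 0 0 0; 16 46 -2 0 0 0")

```text
clock: 16.38
position: [0.6454, 0.146, 0.2083]
ee_rot: [0.969, 0.247, -0.001, 0.0]
ft_force: [-0.5, 0.2, 1.5]
grip_width: 0.997
```

arm_command(targets="0 0 0 0 0 0; 0 0 0 0 0 0")

```text
clock: 16.62
position: [0.6441, 0.148, 0.2086]
ee_rot: [0.969, 0.248, -0.001, -0.0]
ft_force: [0.1, 0.5, -0.7]
grip_width: 0.997
```

Run:
```python
from h import *
p=manip.camera("wrist"); save(p,"w13")
c=(.645,.147)
zoom(p,"z13",w2p(p,(*c,.05)),60,5,[(*c,.06,.03),(*c,.06,.0265)])
delta((.645,.147,.037))
```

```text
pos [0.6439 0.1487 0.2092] yaw 0.502 tilt [-1.8e-03  2.0e-04 -1.0e+00] f [-0.8 -0.2  0.3] grip 84.5 j [ 0.26  0.56 -0.82  1.36  0.4   1.4  -1.62] t 16.68
delta tool mm [  0.5   2.2 172.2]
```

View pics/z13.png

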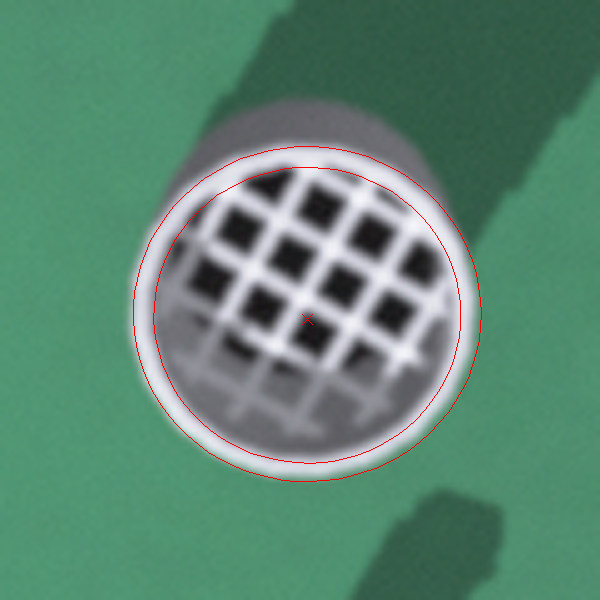

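arm_command(targets="1 1 43 0 0 0; 0 0 43 0 0 0; 0 0 43 0 0 0; 0 0 43 0 0 0; 0 0 0 0 0 0")

```text
clock: 17.3
position: [0.6433, 0.1475, 0.0352]
ee_rot: [0.969, 0.248, -0.003, -0.0]
ft_force: [0.4, -0.4, 1.0]
grip_width: 0.998
```

Run:
```python
from h import *
delta((.645,.147,.037))
```

```text
pos [0.6433 0.1475 0.0352] yaw 0.502 tilt [-0.0061 -0.0012 -1.    ] f [ 0.4 -0.4  1. ] grip 85.2 j [ 0.23  0.71 -0.74  1.52  0.51  1.12 -1.69] t 17.3
delta tool mm [ 1.3  1.3 -1.9]
```

arm_command(targets="0 1 0 0 0 0; 0 0 0 0 0 0; 0 0 0 0 0 0; 0 0 0 0 0 0; 0 0 0 0 0 0", grip=50)

```text
clock: 17.92
position: [0.6481, 0.1474, 0.0413]
ee_rot: [0.969, 0.247, 0.002, -0.0]
ft_force: [-1.5, 1.0, 5.7]
grip_width: 0.692
```

Run:
```python
from h import *
delta((.645,.147,.037))
o=manip.get_obs()["position"]
p=manip.camera("wrist")
c=o[:2]
zoom(p,"z14",w2p(p,(*c,.05)),100,5,[(*c,.06,.03),(*c,.06,.0265)])
```

```text
pos [0.6481 0.1474 0.0413] yaw 0.5 tilt [ 0.0039  0.0013 -1.    ] f [-1.5  1.   5.7] grip 59.1 j [ 0.23  0.71 -0.75  1.51  0.51  1.12 -1.69] t 17.93
delta tool mm [-2.9 -1.1  4.3]
```

View pics/z14.png

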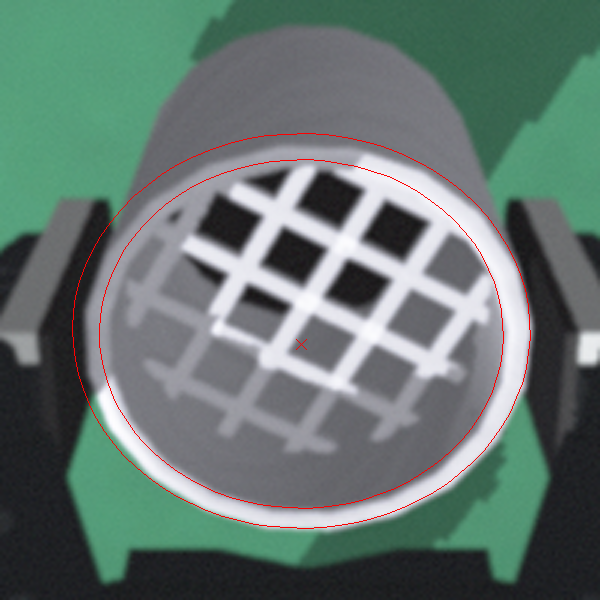

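arm_command(targets="0 0 -50 0 0 0; 0 0 -50 0 0 0; 0 0 -50 0 0 0; -16 -46 0 0 0 0; -16 -46 0 0 0 0")

```text
clock: 18.6
position: [0.5741, 0.2126, 0.1903]
ee_rot: [0.969, 0.247, 0.001, 0.0]
ft_force: [-0.1, 1.8, -1.8]
grip_width: 0.692
```

arm_command(targets="-17 -46 0 0 0 0; -17 -46 0 0 0 0; -17 -46 0 0 0 0; 0 0 0 0 0 0; 0 0 0 0 0 0")

```text
clock: 19.23
position: [0.4643, 0.308, 0.1892]
ee_rot: [0.969, 0.247, 0.001, 0.0]
ft_force: [0.3, -1.3, -2.5]
grip_width: 0.689
```

Run:
```python
from h import *
delta((.462,.3095,.145))
p=manip.camera("wrist"); save(p,"w15")
zoom(p,"z15",(320,200),200,2,[(.4615,.309,.094,.03)],[ (.4984,.3789,.014),(.5317,.2736,.014),(.4259,.2394,.014),(.3921,.3435,.014)])
```

```text
pos [0.4643 0.308  0.1892] yaw 0.5 tilt [ 1.9e-03 -4.0e-04 -1.0e+00] f [ 0.3 -1.3 -2.5] grip 58.9 j [ 0.12  0.36 -0.95  1.67  0.31  1.26 -1.96] t 19.23
delta tool mm [-1.4 -2.4 44.2]
```

View pics/z15.png

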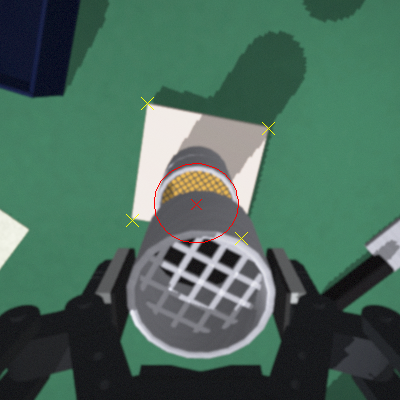

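arm_command(targets="0 -2 22 0 0 0; 0 0 22 0 0 0; 0 0 0 0 0 0; 0 0 0 0 0 0")

```text
clock: 19.77
position: [0.4635, 0.3099, 0.1451]
ee_rot: [0.969, 0.247, 0.0, -0.0]
ft_force: [-0.5, 0.3, -1.2]
grip_width: 0.693
```

Run:
```python
from h import *
delta((.462,.3095,.127))
p=manip.camera("side"); save(p,"s16")
zoom(p,"s16",(292,310),80,5,[(.462,.309,.094,.03)])
```

```text
pos [0.4635 0.3099 0.1451] yaw 0.499 tilt [ 7.e-04  5.e-04 -1.e+00] f [-0.5  0.3 -1.2] grip 59.2 j [ 0.09  0.41 -0.93  1.72  0.35  1.19 -2.  ] t 19.77
delta tool mm [-1.5 -0.4 18.1]
```

View pics/s16.png

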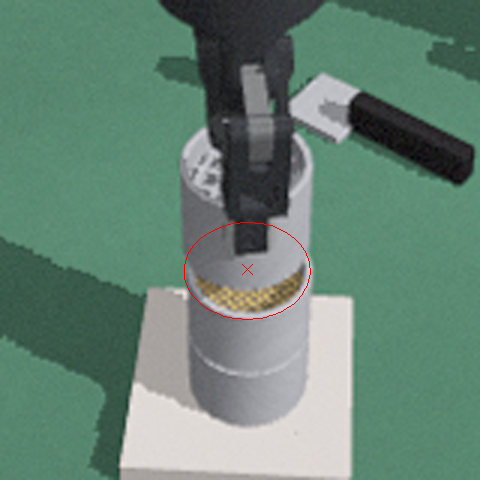

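arm_command(targets="-1 0 8 0 0 0; 0 0 4 0 0 0; 0 0 4 0 0 0; 0 0 2 0 0 0; 0 0 0 0 0 0")

```text
clock: 20.45
position: [0.4623, 0.31, 0.1272]
ee_rot: [0.969, 0.247, 0.001, 0.0]
ft_force: [-1.8, -1.8, 7.0]
grip_width: 0.69
```

arm_command(targets="0 0 1 0 0 0; 0 0 0 0 0 0")

```text
clock: 20.7
position: [0.4628, 0.3102, 0.1272]
ee_rot: [0.969, 0.247, 0.001, 0.0]
ft_force: [-2.3, -3.0, 14.9]
grip_width: 0.692
```

arm_command(targets="0 0 0 0 0 0; 0 0 0 0 0 0; 0 0 0 0 0 0", grip=85)

```text
clock: 21.08
position: [0.4618, 0.3096, 0.1251]
ee_rot: [0.969, 0.247, -0.0, 0.0]
ft_force: [-0.4, -0.1, -0.3]
grip_width: 0.997
```

arm_command(targets="0 0 -35 0 0 0; 0 0 -45 0 0 0; 0 0 -40 0 0 0; 0 0 0 0 0 0")

```text
clock: 21.58
position: [0.4627, 0.3107, 0.2482]
ee_rot: [0.969, 0.247, 0.002, -0.001]
ft_force: [-0.0, 0.0, -1.6]
grip_width: 0.991
```

```bash
python3 - <<'E'
from h import *
p=manip.camera("side")
c=(.462,.309)
zoom(p,"s17",(292,320),80,4,[(*c,.146,.03),(*c,.094,.03),(*c,.014,.03)])
p=manip.camera("wrist")
zoom(p,"z17",(320,180),90,3,[(*c,.146,.03),(*c,.146,.0265)])
delta((.651,-.1365,.25))
E
cd pics; python3 -c "
import cv2,numpy as np
a=cv2.imread('s17.png');b=cv2.imread('z17.png');h=520
b=cv2.resize(b,(400,400));a=cv2.resize(a,(400,400));cv2.imwrite('c17.png',np.hstack([a,b]))"
```

```text
pos [0.4618 0.3094 0.2449] yaw 0.5 tilt [ 1.e-04 -4.e-04 -1.e+00] f [ 0.8  0.7 -0.7] grip 85.3 j [ 0.13  0.31 -0.97  1.6   0.26  1.37 -1.94] t 21.68
delta tool mm [-47.6 482.1  -4.9]
```

View pics/c17.png

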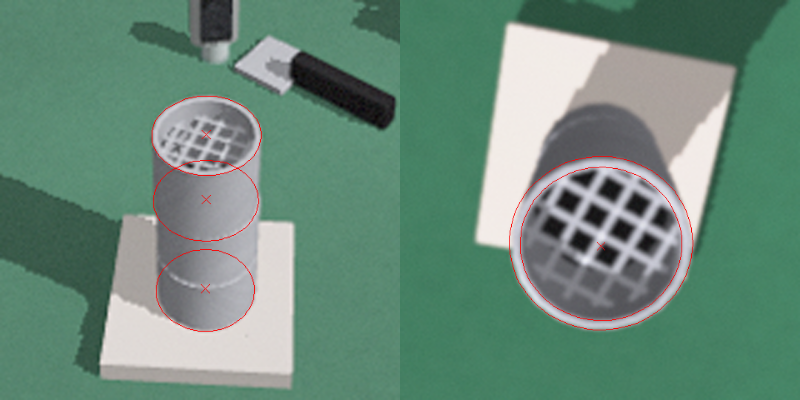

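arm_command(targets="-5 54 0 0 0 0; -5 54 0 0 0 0; -5 54 0 0 0 0; -5 54 5 0 0 0; -5 54 5 0 0 0")

```text
clock: 22.3
position: [0.5692, 0.0587, 0.2337]
ee_rot: [0.969, 0.247, -0.001, -0.0]
ft_force: [1.4, 0.1, 0.8]
grip_width: 0.997
```

arm_command(targets="-5 53 10 0 0 0; -5 53 10 0 0 0; -6 53 10 0 0 0; -6 53 10 0 0 0; 0 0 0 0 0 0")

```text
clock: 22.92
position: [0.6507, -0.1418, 0.1912]
ee_rot: [0.97, 0.244, -0.003, -0.0]
ft_force: [-0.6, 1.2, -0.2]
grip_width: 1.001
```

arm_command(targets="0 0 0 0 0 0")

```text
clock: 23.05
position: [0.651, -0.1353, 0.1937]
ee_rot: [0.969, 0.248, -0.001, -0.001]
ft_force: [0.6, 1.1, -0.6]
grip_width: 0.99
```

Run:
```python
from h import *
p=manip.camera("wrist"); save(p,"w18")
c=(.652,-.1365)
zoom(p,"z18",w2p(p,(*c,.03)),60,5,[(*c,.014,.03),(*c,.048,.01)])
delta((*c,.025))
for d in manip.search_frame(p,"lid_mid")[:2]:
        X=c2w(p,d["xyz"]); print(round(d["p"],2),X.round(4),w2p(p,X).round(0))
```

```text
pos [ 0.6512 -0.1345  0.1944] yaw 0.501 tilt [-0.0013  0.001  -1.    ] f [0.2 0.8 0.7] grip 85.0 j [ 0.64  0.55 -0.72  1.37  0.36  1.36 -1.16] t 23.1
delta tool mm [-1.000e-01  2.400e+00  1.694e+02]
0.81 [ 0.6575 -0.1373  0.0094] [325. 166.]
```

View pics/z18.png

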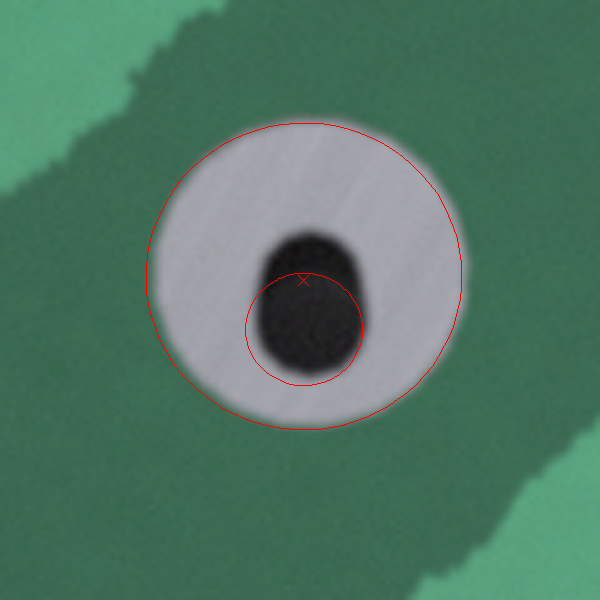

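arm_command(targets="1 2 45 0 0 0; 0 0 45 0 0 0; 0 0 45 0 0 0; 0 0 31 0 0 0; 0 0 0 0 0 0", grip=60)

```text
clock: 23.78
position: [0.6517, -0.1359, 0.0272]
ee_rot: [0.969, 0.248, -0.002, -0.001]
ft_force: [-0.3, -0.2, 0.2]
grip_width: 0.699
```

arm_command(targets="0 0 0 0 0 0; 0 0 0 0 0 0; 0 0 0 0 0 0; 0 0 0 0 0 0; 0 0 0 0 0 0", grip=10, squeeze=40)

```text
clock: 24.4
position: [0.6545, -0.1372, 0.0313]
ee_rot: [0.969, 0.247, 0.001, 0.001]
ft_force: [-1.8, -0.4, 7.1]
grip_width: 0.221
```

Run:
```python
from h import *
c=manip.get_obs()["position"][:2]
delta((*c,.028))
p=manip.camera("wrist"); save(p,"w19")
zoom(p,"z19",w2p(p,(*c,.03)),100,5,[(*c,.014,.03),(*c,.048,.01)])
```

```text
pos [ 0.6545 -0.1372  0.0313] yaw 0.5 tilt [ 2.6e-03 -6.0e-04 -1.0e+00] f [-1.8 -0.4  7.1] grip 18.9 j [ 0.6   0.7  -0.66  1.51  0.46  1.09 -1.23] t 24.4
delta tool mm [-0.  -0.   3.3]
```

View pics/z19.png

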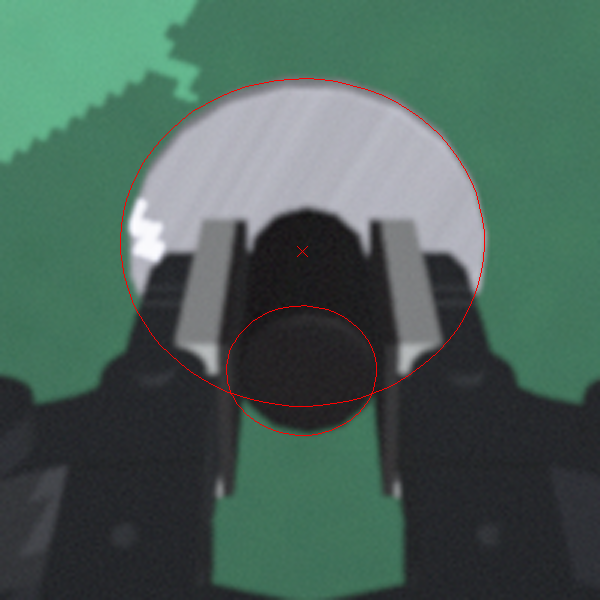

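arm_command(targets="0 0 -50 0 0 0; 0 0 -55 0 0 0; 0 0 -55 0 0 0; 0 0 -55 0 0 0; 5 -52 0 0 0 0")

```text
clock: 25.08
position: [0.6353, -0.0925, 0.2495]
ee_rot: [0.97, 0.244, 0.004, 0.002]
ft_force: [-0.0, 1.7, -0.8]
grip_width: 0.218
```

arm_command(targets="5 -54 0 0 0 0; 5 -54 0 0 0 0; 5 -54 0 0 0 0; 5 -54 0 0 0 0; 5 -54 0 0 0 0")

```text
clock: 25.7
position: [0.5245, 0.1613, 0.245]
ee_rot: [0.969, 0.247, 0.001, 0.0]
ft_force: [0.1, 1.3, -1.0]
grip_width: 0.218
```

arm_command(targets="5 -54 0 0 0 0; 5 -54 0 0 0 0; 5 -52 0 0 0 0; 0 0 0 0 0 0; 0 0 0 0 0 0")

```text
clock: 26.32
position: [0.4622, 0.307, 0.2445]
ee_rot: [0.969, 0.247, 0.0, 0.0]
ft_force: [0.2, -0.5, -1.3]
grip_width: 0.214
```

Run:
```python
from h import *
delta((.462,.3095,.187))
p=manip.camera("wrist"); save(p,"w20")
zoom(p,"z20",(320,200),200,2,[(.4615,.309,.146,.03)])
```

```text
pos [0.4622 0.307  0.2445] yaw 0.5 tilt [ 7.e-04 -6.e-04 -1.e+00] f [ 0.2 -0.5 -1.3] grip 18.2 j [ 0.14  0.31 -0.97  1.6   0.26  1.37 -1.93] t 26.32
delta tool mm [ 1.1 -2.4 57.5]
```

View pics/z20.png

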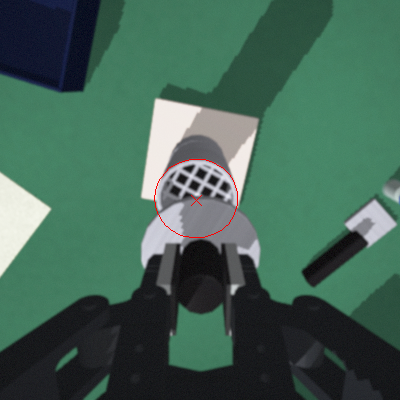

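arm_command(targets="2 -2 29 0 0 0; 0 0 28 0 0 0; 0 0 0 0 0 0; 0 0 0 0 0 0")

```text
clock: 26.88
position: [0.4635, 0.3097, 0.1884]
ee_rot: [0.969, 0.247, 0.001, -0.0]
ft_force: [0.2, 0.1, -1.4]
grip_width: 0.212
```

Run:
```python
from h import *
delta((.462,.3095,.169))
p=manip.camera("side"); save(p,"s21")
zoom(p,"s21",(292,290),80,5,[(.462,.309,.146,.03)])
```

```text
pos [0.4635 0.3097 0.1884] yaw 0.498 tilt [ 1.1e-03  4.0e-04 -1.0e+00] f [ 0.2  0.1 -1.4] grip 18.1 j [ 0.12  0.36 -0.95  1.67  0.31  1.26 -1.97] t 26.88
delta tool mm [-1.5 -0.5 19.4]
```

View pics/s21.png

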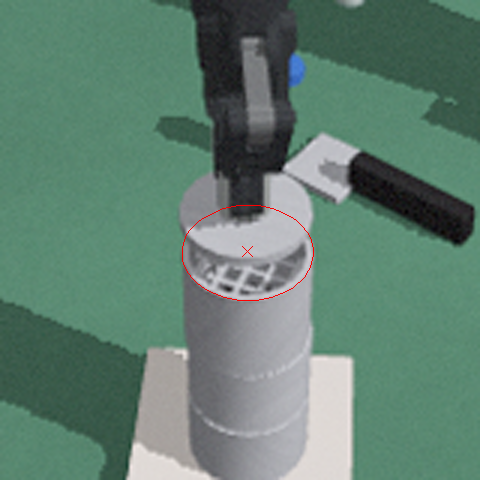

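arm_command(targets="-1 0 9 0 0 0; 0 0 4 0 0 0; 0 0 4 0 0 0; 0 0 2 0 0 0; 0 0 0 0 0 0")

```text
clock: 27.55
position: [0.4623, 0.3099, 0.1692]
ee_rot: [0.969, 0.247, 0.001, 0.0]
ft_force: [-1.2, -1.6, 7.8]
grip_width: 0.22
```

arm_command(targets="0 0 1 0 0 0; 0 0 0 0 0 0")

```text
clock: 27.8
position: [0.4627, 0.3102, 0.1691]
ee_rot: [0.969, 0.247, 0.001, -0.0]
ft_force: [-1.9, -2.6, 12.6]
grip_width: 0.218
```

arm_command(targets="0 0 0 0 0 0; 0 0 0 0 0 0; 0 0 0 0 0 0", grip=60)

```text
clock: 28.18
position: [0.4617, 0.3095, 0.1671]
ee_rot: [0.969, 0.247, -0.0, 0.0]
ft_force: [-0.4, 0.9, 0.1]
grip_width: 0.698
```

arm_command(targets="0 0 -30 0 0 0; 0 0 -45 0 0 0; 0 0 -25 0 0 0; 0 0 0 0 0 0")

```text
clock: 28.68
position: [0.4624, 0.3103, 0.2689]
ee_rot: [0.969, 0.247, 0.001, -0.0]
ft_force: [-0.2, 0.3, -0.4]
grip_width: 0.702
```

Run:
```python
from h import *
p=manip.camera("side")
c=(.462,.309)
zoom(p,"s22",(292,300),90,4,[(*c,.152,.03),(*c,.146,.03),(*c,.186,.01)])
delta((.444,.1036,.25))
```

```text
pos [0.462  0.3097 0.2674] yaw 0.5 tilt [ 9.e-04  2.e-04 -1.e+00] f [ 0.3 -0.3 -0.5] grip 59.8 j [ 0.14  0.3  -0.98  1.57  0.25  1.41 -1.93] t 28.73
delta tool mm [-114.6  172.3   17.4]
```

View pics/s22.png

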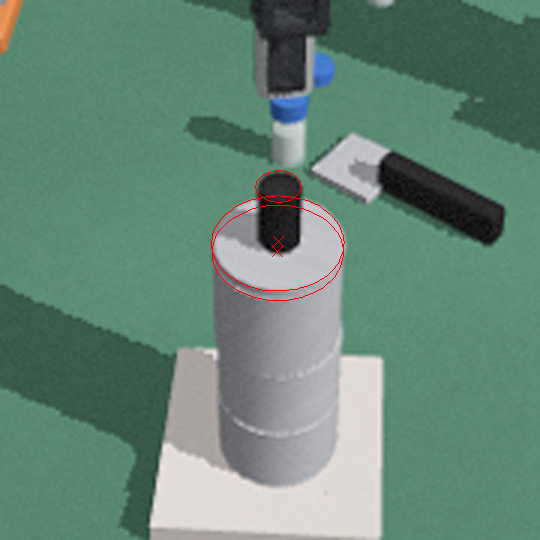

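arm_command(targets="0 0 0 0 0 0.153; 0 0 0 0 0 0.153; 0 0 0 0 0 0.152; 0 0 0 0 0 0.152; 0 0 0 0 0 0.152")

```text
clock: 29.35
position: [0.4613, 0.3087, 0.2644]
ee_rot: [0.992, -0.127, -0.002, 0.001]
ft_force: [0.2, -0.8, -1.6]
grip_width: 0.703
```

arm_command(targets="9 51 0 0 0 0; 9 51 20 0 0 0; 9 51 20 0 0 0; 9 51 20 0 0 0; 0 0 0 0 0 0")

```text
clock: 29.98
position: [0.4447, 0.0984, 0.2042]
ee_rot: [0.992, -0.128, -0.002, 0.002]
ft_force: [0.4, 0.9, 0.7]
grip_width: 0.702
```

Run:
```python
from h import *
delta((.444,.1036,.02))
p=manip.camera("wrist"); save(p,"w23")
g=np.array([.444,.1036]); a=-.262; d=np.array([np.cos(a),np.sin(a)]); n=np.array([-d[1],d[0]])
pts=[(*(g-.052*d+.008*s*n),.024) for s in(1,-1)]+[(*(g+.033*d+.008*s*n),.024) for s in(1,-1)]+[(*(g+.072*d+.0225*s*n),.006) for s in(1,-1)]
zoom(p,"z23",w2p(p,(*g,.02)),95,3,[(*g,.024,.004)],pts)
for q in manip.search_frame(p,"scraper_grip")[:2]:
        X=c2w(p,q["xyz"]); print(round(q["p"],2),X.round(4),w2p(p,X).round(0))
```

```text
pos [0.4447 0.0984 0.2042] yaw -0.256 tilt [-0.0051 -0.0034 -1.    ] f [0.4 0.9 0.7] grip 60.0 j [ 0.18  0.01 -0.49  1.91  0.01  1.23 -2.15] t 29.98
delta tool mm [ -1.3  -5.7 184.2]
0.79 [0.4802 0.0986 0.0045] [310. 133.]
0.29 [ 0.5318 -0.0845  0.0377] [513.  17.]
```

View pics/z23.png

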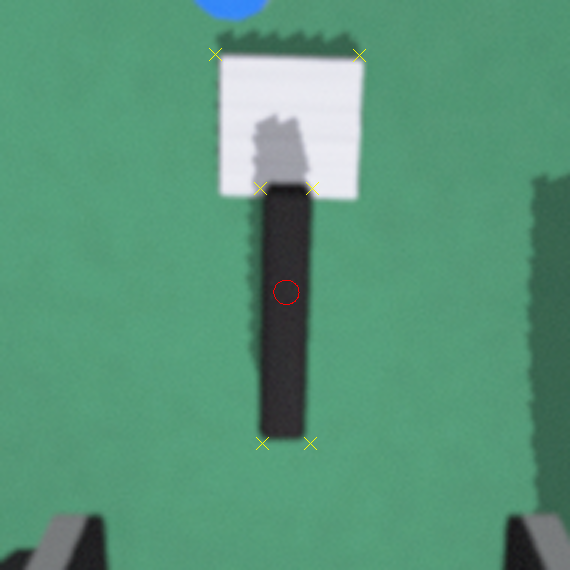

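arm_command(targets="-1 -5 45 0 0 0.022; 0 0 45 0 0 0; 0 0 45 0 0 0; 0 0 40 0 0 0; 0 0 0 0 0 0", grip=45)

```text
clock: 30.7
position: [0.4442, 0.1089, 0.0298]
ee_rot: [0.991, -0.134, -0.003, 0.001]
ft_force: [0.3, 0.2, 0.4]
grip_width: 0.526
```

arm_command(targets="0 0 0 0 0 0")

```text
clock: 30.82
position: [0.4472, 0.109, 0.0333]
ee_rot: [0.991, -0.135, 0.0, 0.0]
ft_force: [-0.2, 0.2, 0.2]
grip_width: 0.528
```

Run:
```python
from h import *
delta((.4445,.1036,.012))
p=manip.camera("wrist"); save(p,"w24")
```

```text
pos [0.4472 0.109  0.0333] yaw -0.27 tilt [ 7.e-04 -4.e-04 -1.e+00] f [-0.2  0.2  0.2] grip 45.1 j [ 0.12  0.25 -0.5   2.07  0.16  0.85 -2.31] t 30.82
delta tool mm [-1.1  5.9 21.3]
```

View pics/w24.png

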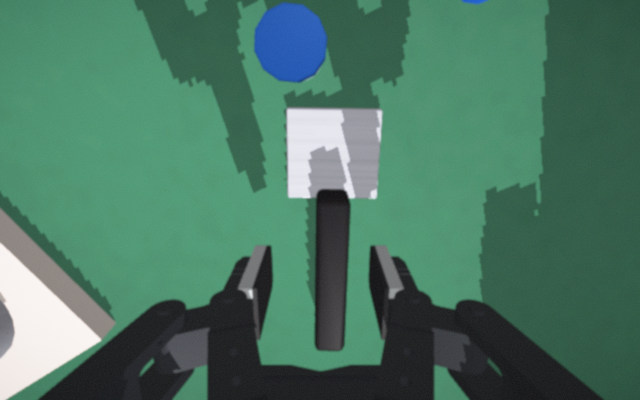

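arm_command(targets="-1 5 10 0 0 0.01; 0 0 11 0 0 0; 0 0 0 0 0 0; 0 0 0 0 0 0")

```text
clock: 31.38
position: [0.4441, 0.1034, 0.011]
ee_rot: [0.99, -0.14, -0.0, 0.001]
ft_force: [-0.1, 0.2, 1.1]
grip_width: 0.526
```

Run:
```python
from h import *
delta((.4445,.1036,.012))
p=manip.camera("wrist"); save(p,"w25")
```

```text
pos [0.4441 0.1034 0.011 ] yaw -0.281 tilt [-7.0e-04 -1.1e-03 -1.0e+00] f [-0.1  0.2  1.1] grip 44.9 j [ 0.12  0.28 -0.48  2.09  0.18  0.81 -2.33] t 31.38
delta tool mm [ 0.3 -0.3 -1. ]
```

View pics/w25.png

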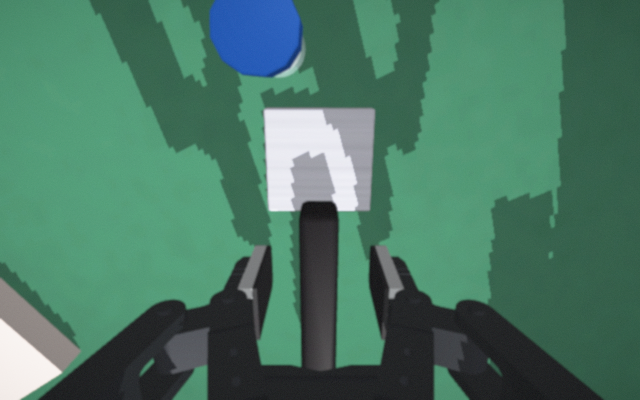

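arm_command(targets="0 0 -1 0 0 0; 0 0 0 0 0 0; 0 0 0 0 0 0; 0 0 0 0 0 0; 0 0 0 0 0 0", grip=8, squeeze=50)

```text
clock: 32.05
position: [0.4445, 0.1034, 0.0125]
ee_rot: [0.99, -0.14, 0.0, 0.001]
ft_force: [-1.8, -1.0, 6.5]
grip_width: 0.174
```

arm_command(targets="0 0 -20 0 0 0; 0 0 -40 0 0 0; 0 0 -40 0 0 0; 0 0 0 0 0 0; 0 0 0 0 0 0")

```text
clock: 32.67
position: [0.4437, 0.1032, 0.1114]
ee_rot: [0.99, -0.14, -0.0, 0.001]
ft_force: [0.1, 0.2, -0.8]
grip_width: 0.173
```

```bash
python3 - <<'E'
from h import *
delta((.453,-.28,.12))
p=manip.camera("wrist"); save(p,"w26")
p=manip.camera("side"); zoom(p,"s26",(320,260),80,4)
E
cd pics; python3 -c "
import cv2,numpy as np
a=cv2.imread('s26.png');b=cv2.imread('w26.png')
b=cv2.resize(b,(480,300));a=cv2.resize(a,(300,300));cv2.imwrite('c26.png',np.hstack([a,b]))"
```

```text
pos [0.4437 0.1032 0.1114] yaw -0.282 tilt [-0.0011 -0.0015 -1.    ] f [ 0.1  0.2 -0.8] grip 14.8 j [ 0.16  0.12 -0.51  2.02  0.07  1.02 -2.24] t 32.67
delta tool mm [115.4 365.5  -8. ]
```

View pics/c26.png

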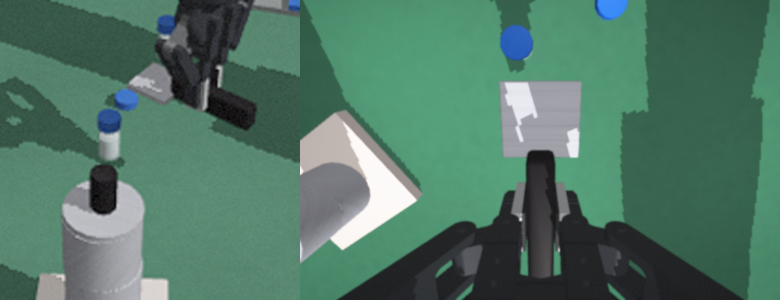

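arm_command(targets="0 0 0 0 0 -0.126; 0 0 0 0 0 -0.126; 0 0 0 0 0 -0.126; -4 48 0 0 0 0; -4 48 0 0 0 0")

```text
clock: 33.4
position: [0.4447, 0.0062, 0.1111]
ee_rot: [0.999, 0.049, -0.001, 0.0]
ft_force: [1.5, -0.9, -0.9]
grip_width: 0.174
```

arm_command(targets="-4 48 0 0 0 0; -3 48 0 0 0 0; -3 48 0 0 0 0; -3 48 0 0 0 0; -3 47 0 0 0 0")

```text
clock: 34.02
position: [0.4518, -0.2337, 0.1112]
ee_rot: [0.999, 0.048, -0.001, 0.0]
ft_force: [0.4, -0.5, -1.0]
grip_width: 0.175
```

arm_command(targets="-3 47 0 0 0 0; 0 0 0 0 0 0; 0 0 0 0 0 0")

```text
clock: 34.4
position: [0.4536, -0.2784, 0.1113]
ee_rot: [0.999, 0.048, -0.001, -0.0]
ft_force: [-0.3, 0.2, -1.4]
grip_width: 0.174
```

```bash
cat > tray.py <<'E'
from h import *
g=np.array([.453,-.28]); a=.096
def tp(x,y,z): d=np.array([np.cos(a),np.sin(a)]); n=np.array([-d[1],d[0]]); q=g+d*x+n*y; return (*q,z)
P=[tp(x,y,.016) for x,y in [(105,48),(105,-48),(-85,48),(-85,-48)] for x,y in [(x/1000,y/1000)]]
P+=[tp(.076,s*.0265,.016) for s in(1,-1)]+[tp(.029,s*.0265,.016) for s in(1,-1)]+[tp(-.056,s*.012,.016) for s in(1,-1)]+[tp(-.024,s*.048,.016) for s in(1,-1)]+[tp(.022,s*.048,.016) for s in(1,-1)]
E
python3 - <<'E'
from tray import *
delta((.453,-.28,.05))
p=manip.camera("wrist"); save(p,"w27")
zoom(p,"z27",(320,200),200,2,[],P)
p=manip.camera("top"); zoom(p,"t27",(444,241),60,5,[],P)
p=manip.camera("side"); zoom(p,"s27",(381,173),60,5,[],P)
E
cd pics; python3 -c "
import cv2,numpy as np
a=cv2.imread('s27.png');b=cv2.imread('t27.png')
b=cv2.resize(b,(400,400));a=cv2.resize(a,(400,400));cv2.imwrite('c27.png',np.hstack([a,b]))"
```

```text
pos [ 0.4536 -0.2784  0.1113] yaw 0.097 tilt [-2.2e-03  3.0e-04 -1.0e+00] f [-0.3  0.2 -1.4] grip 14.8 j [ 0.64  0.25 -0.2   1.85  0.06  1.05 -1.06] t 34.4
delta tool mm [-0.7  1.6 61.3]
```

View pics/z27.png

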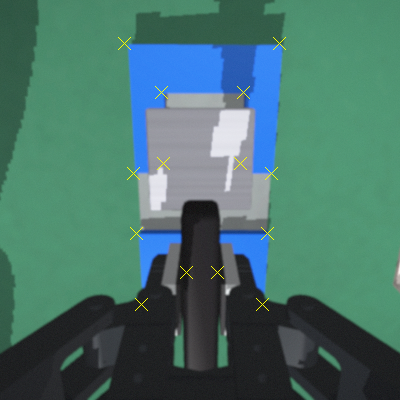

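View pics/c27.png

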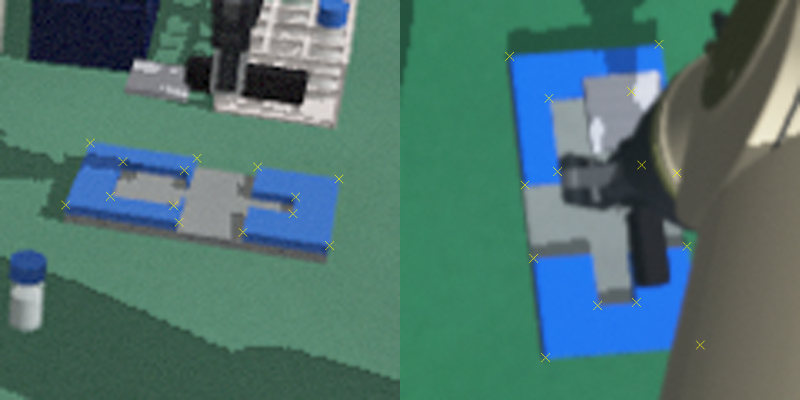

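```bash
cat > fit.py <<'E'
from h import *
import pickle
p=pickle.load(open("top.pkl","rb"))
def blue(p):
    h=cv2.cvtColor(p["frame"],cv2.COLOR_RGB2HSV); return ((h[...,0]>100)&(h[...,0]<118)&(h[...,1]>150)&(h[...,2]>90)).astype(np.uint8)
m=blue(p); m[:, :400]=0; m[:,490:]=0; m[:180]=0; m[300:]=0
ys,xs=np.nonzero(m)
W=np.array([ray(p,(x,y),.016)[:2] for x,y in zip(xs,ys)])*1000
r=cv2.minAreaRect(W.astype(np.float32)); print("top rect",r)
w=manip.camera("wrist"); pickle.dump(w,open("w27.pkl","wb"))
m=blue(w); 
L=[];Rr=[];T=[]
for v in range(50,235,3):
    u=np.nonzero(m[v])[0]
    if len(u)<10: continue
    L.append((u[0]-.5,v));Rr.append((u[-1]+.5,v))
for nme,E in(("L",L),("R",Rr)):
    q=np.array([ray(w,e,.016)[:2] for e in E])
    f=cv2.fitLine(q.astype(np.float32),cv2.DIST_HUBER,0,.0005,.0005).ravel(); 
    y=f[3]+(0.453-f[2])*f[1]/f[0]; print(nme,"ang",np.arctan(f[1]/f[0]),"y at x=.453",y, "res",np.std(q[:,1]-(f[3]+(q[:,0]-f[2])*f[1]/f[0])))
for u in(280,290,350,380):
    v=np.nonzero(m[:,u])[0]; print(u,v[0],ray(w,(u,v[0]-.5),.016)[:2])
# handle in hand at its top height
h=cv2.cvtColor(w["frame"],cv2.COLOR_RGB2GRAY)
print([ (v,np.nonzero(h[v,290:360]<60)[0][[0,-1]]+290) for v in(210,220,230)])
E
python3 fit.py
```

```text
top rect ((462.6186218261719, -278.7247009277344), (192.15940856933594, 98.68948364257812), 5.32567024230957)
L ang 1.4050639 y at x=.453 -0.54549444 res 0.13468224636278
R ang 0.089122035 y at x=.453 -0.3295222 res 0.00024308970564408759
280 45 [ 0.55465949 -0.24360136]
290 45 [ 0.55526912 -0.24979389]
350 46 [ 0.55835895 -0.28702703]
380 46 [ 0.56019005 -0.30562757]
[(210, array([303, 337])), (220, array([301, 338])), (230, array([301, 338]))]
```

Run:
```python
from tray import *
import pickle
w=pickle.load(open("w27.pkl","rb")); o=manip.get_obs(); Rt=R.from_quat(o["ee_rot"]).as_matrix(); t=o["position"]
for uv in [(267,108),(374,109.5),(268,210),(372,210)]:
    print(uv,(Rt.T@(ray(w,uv,t[2]-.0125+.006)-t)*1000).round(1))
for uv in [(304,201),(336,201),]:
    print(uv,(Rt.T@(ray(w,uv,t[2]-.0125+.024)-t)*1000).round(1))
c=w["frame"][90:220,240:400]; cv2.imwrite("pics/z28.png",cv2.resize(c,None,fx=5,fy=4.6)[:,:,::-1])
```

```text
(267, 108) [ 70.9 -20.9   6.4]
(374, 109.5) [70.3 21.9  6.5]
(268, 210) [ 27.4 -22.6   6.5]
(372, 210) [27.3 23.1  6.5]
(304, 201) [ 37.8  -5.8 -11.5]
(336, 201) [ 37.8   6.3 -11.5]
```

View pics/z28.png

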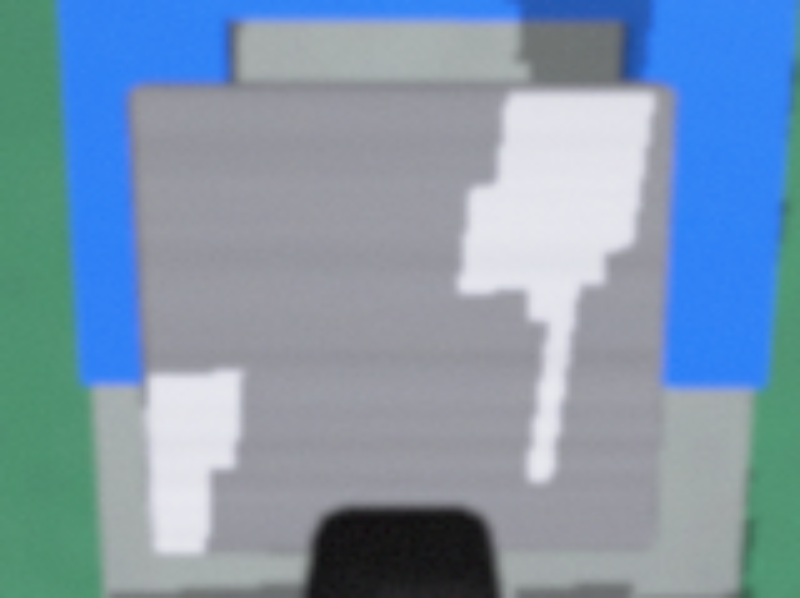

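Run:
```python
from h import *
p=manip.camera("side"); o=manip.get_obs(); Rt=R.from_quat(o["ee_rot"]).as_matrix(); t=o["position"]
q=lambda x,y,z:tuple(t+Rt@np.array([x,y,z])/1000)
pts=[q(x,y,z) for x,y,z in [(-52,8,12.5),(-52,8,-11.5),(33,8,12.5),(33,8,-11.5),(72,22.5,6.5),(72,-22.5,6.5),(72,-22.5,12.5),(-52,-8,-11.5),(-52,-8,12.5),(30,-22.5,12.5)]]
u=w2p(p,t); zoom(p,"s28",u,50,6,[],pts)
```

```text
(no output)
```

View pics/s28.png

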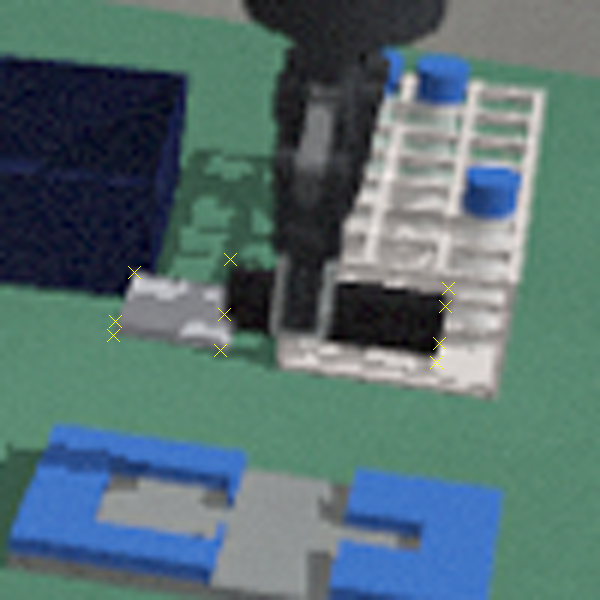

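Run:
```python
from h import *
o=manip.get_obs(); Rt=R.from_quat(o["ee_rot"]).as_matrix(); t=o["position"]
out=[]
def draw(p,u0,v0,s,k,pitch):
    c=p["frame"][v0:v0+s[1],u0:u0+s[0]]; c=cv2.resize(c,None,fx=k,fy=k,interpolation=cv2.INTER_CUBIC).copy()
    Q=R.from_euler("y",pitch,degrees=True).as_matrix()
    def m(x,y,z):
        # pivot at grasp (0,0,-4)
        v=np.array([x,y,z+4.]); v=Q@v-[0,0,4]; return tuple((((w2p(p,t+Rt@v/1000)-[u0,v0]+.5)*k)).astype(int).tolist())
    def box(x0,x1,y,z0,z1):
        C=[(x0,-y),(x1,-y),(x1,y),(x0,y)]
        for i in range(4):
            a,b=C[i],C[(i+1)%4]
            for z in(z0,z1): cv2.line(c,m(*a,z),m(*b,z),(255,0,0) ,1)
            cv2.line(c,m(*a,z0),m(*a,z1),(255,0,0),1)
    box(-52,33,8,-11.5,12.5); box(28,72,22.5,6.5,12.5)
    return c
p=manip.camera("side"); u=w2p(p,t).astype(int)
I=[draw(p,u[0]-40,u[1]-12,(80,40),5,a) for a in(0,-8)]
w=manip.camera("wrist")
J=[draw(w,220,90,(200,160),2,a) for a in(0,-8)]
cv2.imwrite("pics/s29.png",np.vstack([np.hstack(I),np.hstack(J)])[:,:,::-1]); print(np.vstack([np.hstack(I),np.hstack(J)]).shape)
```

```text
(520, 800, 3)
```

View pics/s29.png

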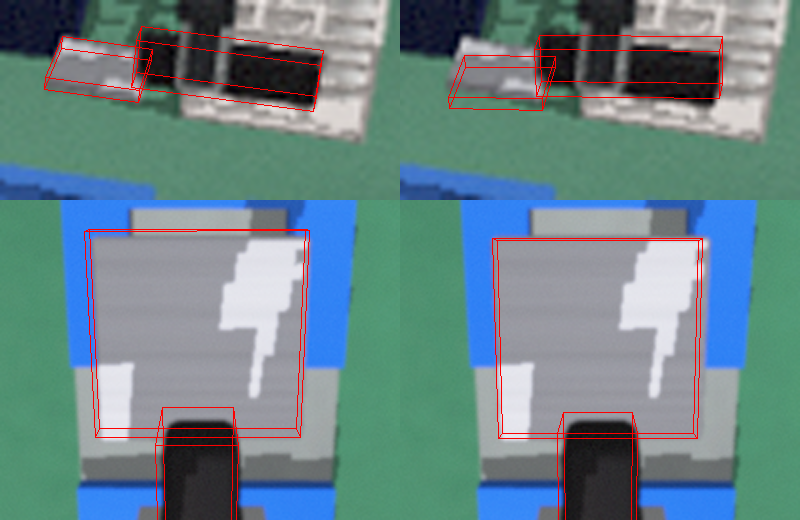

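arm_command(targets="-1 2 27 0 0 0.007; 0 0 27 0 0 0; 0 0 22 0 0 0; 0 0 0 0 0 0; 0 0 0 0 0 0")

```text
clock: 35.38
position: [0.4537, -0.2817, 0.0374]
ee_rot: [0.999, 0.045, 0.0, 0.001]
ft_force: [0.7, 0.4, -0.3]
grip_width: 0.176
```

```bash
python3 - <<'E'
from tray import *
delta((.4526,-.28,.0205))
w=manip.camera("wrist"); c=w["frame"][20:340,180:460]; cv2.imwrite("pics/z30.png",cv2.resize(c,None,fx=1.8,fy=1.8)[:,:,::-1])
p=manip.camera("side"); zoom(p,"s30",(381,165),50,6,[],[])
E
cd pics; python3 -c "
import cv2,numpy as np
a=cv2.imread('s30.png');b=cv2.imread('z30.png')
b=cv2.resize(b,(390,446));a=cv2.resize(a,(400,446));cv2.imwrite('c30.png',np.hstack([a,b]))"
```

```text
pos [ 0.4537 -0.2817  0.0374] yaw 0.09 tilt [ 5.0e-04 -1.7e-03 -1.0e+00] f [ 0.7  0.4 -0.3] grip 15.0 j [ 0.63  0.35 -0.19  1.9   0.08  0.9  -1.08] t 35.38
delta tool mm [-1.  -1.9 16.9]
```

View pics/c30.png

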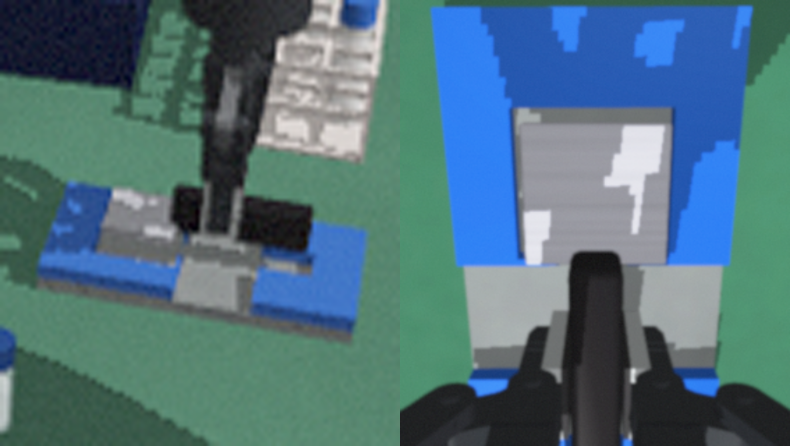

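Run:
```python
from tray import *
w=manip.camera("wrist");o=manip.get_obs(); Rt=R.from_quat(o["ee_rot"]).as_matrix(); t=o["position"]
k=390/504*1.8; kv=446/576*1.8
f=lambda U,V,z:(Rt.T@(ray(w,(180+(U-400)/k,20+V/kv),z)-t)*1000).round(1)
print("cut front",f(513,108,.016),f(673,108,.016)); print("notch front",f(458,265,.016),f(730,265,.016),"tray front",f(432,7,.016),f(752,7,.016))
for z in(.0375-.0125+.006,.025): print("blade front",f(522,124,z),f(665,124,z),"rear",f(525,264,z),f(667,264,z))
```

```text
cut front [ 74.5 -25.4  21.6] [74.5 25.2 21.7]
notch front [ 21.6 -47.5  21.5] [21.5 47.9 21.7] tray front [103.4 -47.9  21.5] [103.4  47.2  21.8]
blade front [ 70.6 -20.5   6.6] [70.6 20.7  6.7] rear [ 27.6 -21.7   6.5] [27.5 23.3  6.6]
blade front [ 70.2 -21.4  12.6] [70.2 21.6 12.7] rear [ 25.3 -22.6  12.5] [25.3 24.3 12.6]
```

arm_command(targets="0 0 6 0 0 0; 0 0 4 0 0 0; 0 0 3 0 0 0; 0 0 0 0 0 0", squeeze=25)

```text
clock: 36.02
position: [0.4529, -0.2815, 0.0231]
ee_rot: [0.999, 0.045, -0.001, 0.0]
ft_force: [0.1, -0.2, -0.3]
grip_width: 0.167
```

arm_command(targets="0 0 2 0 0 0; 0 0 1 0 0 0; 0 0 0 0 0 0")

```text
clock: 36.4
position: [0.4532, -0.2817, 0.0206]
ee_rot: [0.999, 0.045, -0.0, 0.001]
ft_force: [-0.7, 0.4, 1.5]
grip_width: 0.173
```

arm_command(targets="0 0 1 0 0 0; 0 0 1 0 0 0; 0 0 0 0 0 0")

```text
clock: 36.78
position: [0.4532, -0.2817, 0.0205]
ee_rot: [0.999, 0.045, -0.0, 0.001]
ft_force: [-11.0, 5.8, 27.2]
grip_width: 0.175
```

```bash
python3 - <<'E'
from tray import *
delta((.4526,-.28,.0205))
w=manip.camera("wrist"); c=w["frame"][20:340,180:460]; cv2.imwrite("pics/z31.png",cv2.resize(c,None,fx=1.8,fy=1.8)[:,:,::-1])
p=manip.camera("side"); zoom(p,"s31",(381,170),50,6,[],[])
E
cd pics; python3 -c "
import cv2,numpy as np
a=cv2.imread('s31.png');b=cv2.imread('z31.png')
b=cv2.resize(b,(390,446));a=cv2.resize(a,(400,446));cv2.imwrite('c31.png',np.hstack([a,b]))"
```

```text
pos [ 0.4532 -0.2817  0.0205] yaw 0.089 tilt [-7.0e-04 -1.5e-03 -1.0e+00] f [-11.    5.8  27.2] grip 14.9 j [ 0.63  0.38 -0.19  1.91  0.09  0.86 -1.08] t 36.77
delta tool mm [-0.5 -1.7 -0. ]
```

View pics/c31.png

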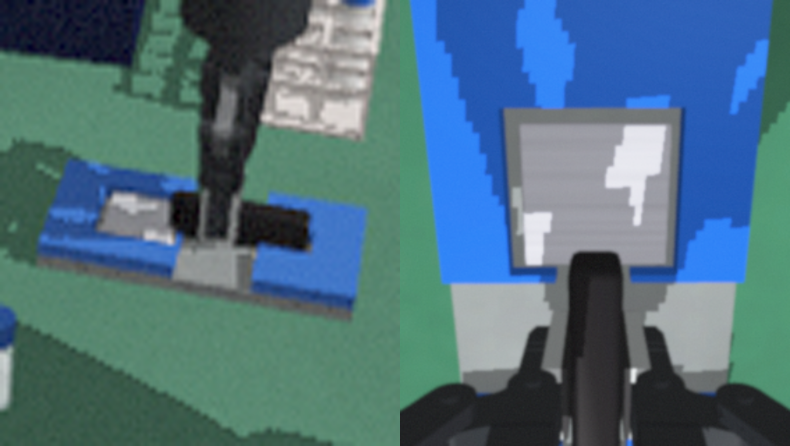

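arm_command(targets="0 0 -2 0 0 0; 0 0 0 0 0 0; 0 0 0 0 0 0; 0 0 0 0 0 0", grip=45)

```text
clock: 37.38
position: [0.4531, -0.2816, 0.0202]
ee_rot: [0.999, 0.045, -0.0, 0.0]
ft_force: [-0.6, 0.4, 0.2]
grip_width: 0.528
```

arm_command(targets="0 0 -20 0 0 0; 0 0 -50 0 0 0; 0 0 -50 0 0 0; 0 0 -50 0 0 0; 0 0 0 0 0 0")

```text
clock: 38.0
position: [0.4552, -0.2824, 0.1946]
ee_rot: [0.999, 0.045, 0.003, 0.003]
ft_force: [-0.3, -0.2, -1.3]
grip_width: 0.525
```

Run:
```python
from tray import *
delta((.4526,-.28,.0205))
w=manip.camera("wrist"); save(w,"w32")
p=manip.camera("side"); save(p,"s32"); zoom(p,"s32z",(381,170),50,6,[],[])
```

```text
pos [ 0.4552 -0.2824  0.1946] yaw 0.089 tilt [ 0.0057 -0.0048 -1.    ] f [-0.3 -0.2 -1.3] grip 44.8 j [ 0.65  0.17 -0.2   1.76  0.04  1.21 -1.04] t 38.0
delta tool mm [ -3.3  -3.6 174. ]
```

View pics/w32.png

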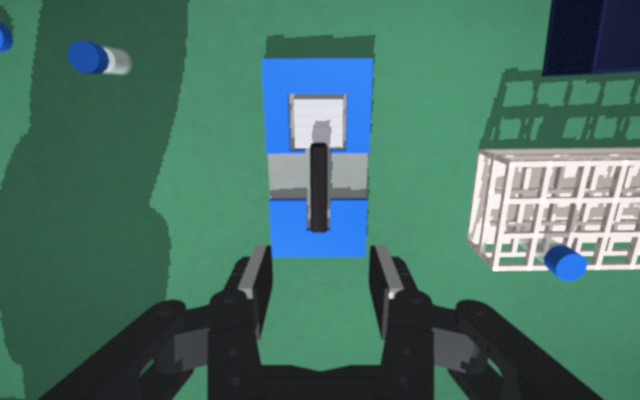

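View pics/s32.png

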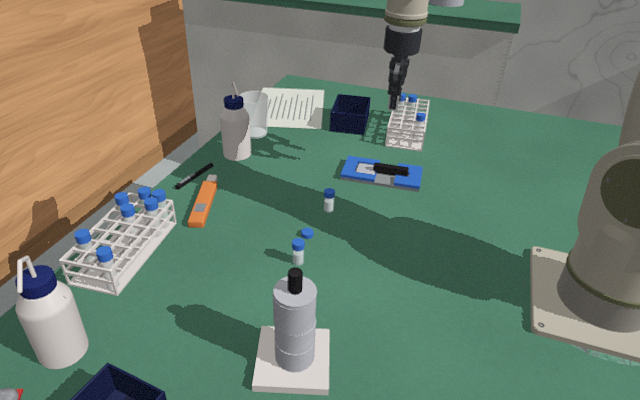

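View pics/s32z.png

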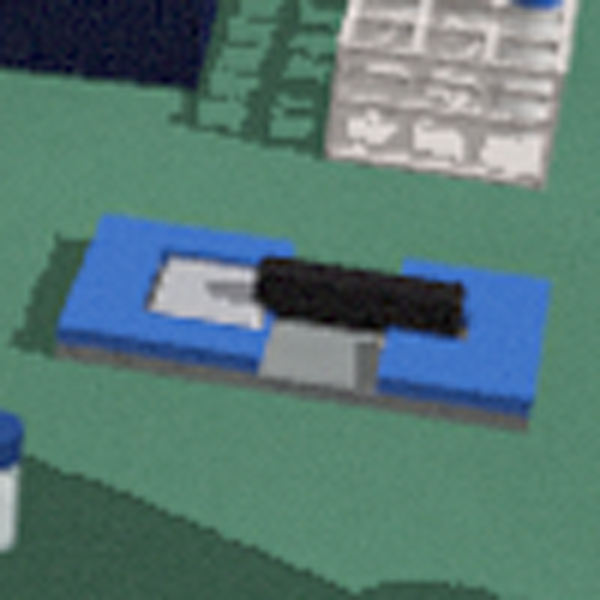

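Run:
```python
from tray import *
p=manip.camera("side"); c=(.462,.309); zoom(p,"s33",(295,310),80,5,[(*c,.152,.03),(*c,.146,.03),(*c,.094,.03),(*c,.054,.03),(*c,.186,.01)])
```

```text
(no output)
```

View pics/s33.png

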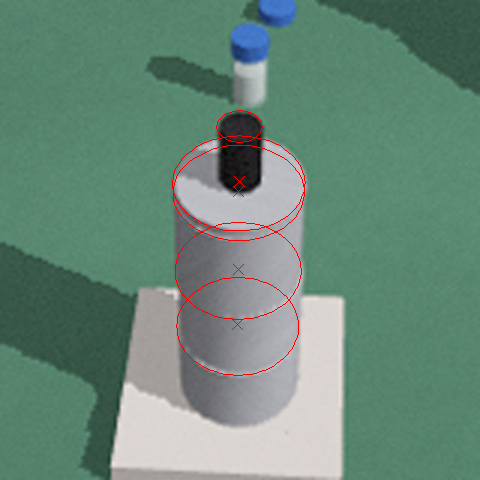

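The lid's disc (near 239,185) and knob top (240,127) sit on the outlines predicted for a fully seated stack. There are no gaps at the joints, and the vial behind the stack is standing.

Run:
```python
from workcell import manip
print(manip.hand_in(), manip.get_obs()["clock"])
```

```text
the job is handed in; nothing more can be done
the job is handed in; nothing more can be done
```

The sieve kit is put away and the job is handed in at about 38 s on the robot's clock; the hand-in gives no verdict.

**Stack:** I placed pan, fine sieve, coarse sieve and lid on the white stand in that order. Each piece made contact at the height worked out for fully home, to within about 1 mm. The last side picture shows the rims and lid on the outlines for a seated stack, with no gaps at the joints.

**Scraper:** It lies in the blue tray's cut-out with its blade in the wide end. In the last wrist and side pictures it looks flat, with clearance all round. It had pitched blade-down by an estimated 5° in the grip and levelled when I pressed it onto the floor with 27 N through the scraper. That was the largest force I read.

**Vials:** Both were still standing in the last side picture, and the arm was clear of everything.

**Disagreements:** The wrist camera showed things about 1 mm sideways of where the arm's own position put them, so I placed pieces by relative position. No final check failed.

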